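# Load, latch and clamp a bench shaker

### The arm

A 6-joint arm with a two-finger parallel gripper is mounted at the origin on the work surface. World frame = base frame: x ahead of the robot, y to its left, z up, the work surface at z = 0. Lengths are in mm, angles in rad, forces in N, time in s.
With the tool pointing down it reaches from about 275 to 875 mm from the base axis. Payload 12.5 kg.
Tool frame: the origin (TCP) lies at the very end of the fingers, on their centre line; the grasp point (between the pads) lies 19 mm behind it (grip_point_offset is the distance from the TCP to the grasp point, in mm); z points along the fingers, y is the direction in which the jaws open and shut (so a half turn about z gives the same grasp; the last joint's range is limited). The gripper opens to 85 mm and grips with 20 to 120 N. Pads are 22 mm wide; open, the fingers measure 114 mm over their backs; the gripper's body (76 mm by 85 mm) begins 54 mm behind the grasp point. The pads swing forward as they close: fully open they stand 13 mm farther back than shut.
Start: joints at [1.102, 0.351, 1.652, -0, 1.139, -0.085], TCP at [205.914, 509.984, 231.29] pointing down, gripper open.
Joint ranges: [-2.75, 2.75], [-0.79, 2.1], [0.01, 2.65], [-1.57, 4.71], [0.07, 3.14], [-2.87, 2.87]. Speed limits (rad/s): [2.22, 2.22, 2.79, 3.14, 3.14, 3.14].

### API

Orientations are given as a rotation vector (axis times angle).
In Python, from plant import read_state, camera, close_job, grip_point_offset gives the robot as it stands.
- The arm moves only by the tool arm_command, never from a script. Its arguments are lists of equal length, an entry for each row: "delta_pos": the shift along the world's x, y, z in cm, a list of three; "dr": the turn, a rotation vector about the world's x, y, z in rad, a list of three. In form: {"delta_pos": [[x, y, z], ...], "dr": [[ax, ay, az], ...]}. A call has 1 to 20 rows; each row is the pose to reach, as a shift and turn from the pose commanded when the call began; what a row does not reach only later rows make up. A row lasts 1/8 s, in which the tool goes at most 62.5 mm and 10.7 degrees, less where a joint would pass 70% of its speed; a pose out of reach is approached as far as the arm can. A call with a gripper value outside its range is refused whole. "grip" is the opening, from 0 (shut) to 1 (fully open), set as the call begins (left out, the last holds). The fingers move at their own pace and stop on an object; "grip_force" is the grip in N (left out, the last holds). Time passes only in rows, so rows that repeat a pose let the fingers close. It gives the time, the measured TCP pose, the force and the opening at its end, in the units of the state.
- read_state(): the state, without advancing time (a new reading comes with each control period).
- camera(name): name is "side" or "top" or "wrist"; returns a dict with "img" (420x560x3 uint8, blue, green, red), "mtx" (3x3 intrinsics, pixels), "rvec" (rotation vector, rad) and "tvec" (3), from world to camera coordinates, as OpenCV has them; the wrist camera has in their place "mount" (4x4, takes a point from camera to tool coordinates, whose origin is the TCP and whose axes are the flange's). Camera axes: x right, y down, z forward; pixel columns grow to the right and rows downward; lengths in mm; the calibration is good to about 2 mm. A picture is of the moment at which its call begins: read the wrist's pose just before it. There is no depth.
- close_job(): hands the job in, once; it reports no verdict.
The state is a dict: "time": time; "joint_positions": joint angles; "joint_vel": joint speeds; "joint_torque": joint torques, N m; "tcp_pos": TCP position; "tcp_rot": TCP orientation; "ft_force": force on the tool from outside, world axes, zero at the start; "moment": the same for the moment, N m; "gripper_width": finger opening in mm.
Only numpy, scipy, OpenCV 4.12 (cv2) and the standard library are available. Lean on these libraries where they do the work, as an engineer would, in place of code of your own. Each camera call takes 0.05 s, during which the arm holds its last target.

### The job

Load every jar on the green mat into the shaker tray, one standing upright in each compartment; then swing the clear lid down and push its yellow tab gently until the lid snaps shut, and turn the blue clamp knob clockwise until it slips and clicks, stopping after the first click or two (never more than three). Also hang the empty white carrier by its handle on the hook stand, and leave the beaker, tip box and timer where they are.

Things in the scene. Friction and masses are not known exactly. Their poses are not given: they have to be found in the camera images.
- jar1: amber sample jar, 54 mm diameter and 90 mm tall, 0.13 to 0.25 kg; body 55 mm tall, blue cap (36 mm diameter, 32 mm tall) from 58 mm up to the top; origin at the centre of its underside, z up. May be absent
- jar2: amber sample jar, 54 mm diameter and 90 mm tall, 0.13 to 0.25 kg; body 55 mm tall, blue cap (36 mm diameter, 32 mm tall) from 58 mm up to the top; origin at the centre of its underside, z up. May be absent
- jar3: amber sample jar, 54 mm diameter and 90 mm tall, 0.13 to 0.25 kg; body 55 mm tall, blue cap (36 mm diameter, 32 mm tall) from 58 mm up to the top; origin at the centre of its underside, z up. May be absent
- jar4: amber sample jar, 54 mm diameter and 90 mm tall, 0.13 to 0.25 kg; body 55 mm tall, blue cap (36 mm diameter, 32 mm tall) from 58 mm up to the top; origin at the centre of its underside, z up. May be absent
- tray (a point): centre of the shaker tray's floor (floor top 45 mm above the bench). Axes: z up, +x towards the lid hinge at the rear, -x towards the front with the latch clip. Tray inside 159 x 159 mm, outer walls 4 mm thick rising 35 mm above this floor, a 3 mm cross divider rising 30 mm makes 2 x 2 compartments of 78 mm, pitch 81 mm
- cell1 (a point): centre of the floor of tray compartment 1 (78 x 78 mm)
- cell2 (a point): centre of the floor of tray compartment 2 (78 x 78 mm)
- cell3 (a point): centre of the floor of tray compartment 3 (78 x 78 mm)
- cell4 (a point): centre of the floor of tray compartment 4 (78 x 78 mm)
- lid (a joint): angle of the clear lid with blue edges, rad: 0 = shut and latched, about 1.7 to 1.9 = open, leaning back. Its stiff hinge stays where it is left (about 1 to 7 N at the tab moves it). At about 0.08 the catch under the tab meets the orange spring clip; it takes about 15 to 20 N down on the tab to push past the clip (peak near 0.05), then the lid snaps to 0. A load of more than 45 N on the tab is too rough
- lid_hinge (a point): middle of the lid's hinge line, which runs along this point's y axis at the rear of the tray; same axes as tray; the lid turns about +y to open. The lid is 156 mm wide, 6 mm thick, its mid plane passes through the hinge line, and when shut it reaches 205 mm from the hinge towards -x, 152 mm above the bench
- tab_top (a point): centre of the upper face of the yellow press tab (30 x 90 x 8 mm; it gives up to 2 mm on a spring) at the lid's free edge, centred on the lid's mid plane (so this point is 4 mm above it), 190 mm from the hinge line; z is the lid's outward (upper) normal, -x points away from the hinge
- knob_grip (a point): on the axis of the round blue clamp knob (42 mm diameter, 36 mm tall) on the middle of the lid; this point is 11 mm below the knob's top and 25 mm above its underside, which is 10 mm above the lid's mid plane; z along the axis outward. A white line on top marks its own +x. Torque-limiting: about 0.1 N m turns it clockwise (seen from above the shut lid) while the screw runs, then the torque rises to about 0.25 to 0.4 N m, where it slips and clicks
- screw (a joint): angle of the clamp screw under the knob, rad, growing clockwise; it lowers the black pad onto the jar caps. Starts 0.3 to 1.5; stops hard at 2.6 (clamped; it may settle back by up to 0.1 after a click)
- knob (a joint): slip angle between knob and screw, rad, growing clockwise; 0 at the start, stays near 0 until the screw is at its stop, then each click of the clutch is 0.70 rad (the knob jumps over a tooth at about 0.35, 1.05, 1.75, ...). The knob's whole turn is screw + knob
- carrier: empty white carrier, 90 (x) x 150 (y) x 50 mm open tray, 0.2 kg, with a rigid handle: 12 x 6 mm uprights at y = +-71 mm and a blue round handle bar of 10 mm diameter along y, its axis 130 mm above the underside. Origin at the centre of its underside
- bail_mid (a point): middle of the carrier's handle bar, on its axis; y along the bar
- hook_stand: fixed steel hook stand; origin under its post (16 mm diameter, 265 mm tall). The hook points along its own -x: an 8 mm bar slopes from the post (255 mm up) down to the seat, then up to a red 12 mm ball tip at x = -100 mm, 262 mm up
- hook_seat (a point): where the middle of the carrier's handle bar axis lies when hung: in the hook's lowest bend, x = -75 mm, 244 mm above the bench; same axes as the stand. The bar should lie along this y, and comes in over the ball tip from the -x side
- beaker: glass beaker, 68 mm diameter, 85 mm tall; bystander; origin under its centre
- tip_box: orange box of tips, 87 x 122 x 62 mm; bystander; origin under its centre
- timer: grey bench timer, 62 x 80 x 24 mm, lying flat; bystander; origin under its centre
- press_tab: the yellow press tab itself; origin at its centre, axes as tab_top
Not all that is in view belongs to the job. What is shaped like the jar3 but purple is not meant.

How it is judged:
By the outcome, as a careful person would: the job done as asked, in the order asked, and still so for the second after the job is handed in, with the robot touching nothing.
Of jar1, jar2, jar3, jar4 only 2 to 4 are there at a start; the rules pass over those that are not, and their reading is None.
At some moment in a run one of jar1, jar2, jar3, jar4, carrier may be knocked a few centimetres aside while the robot is not near it.
It also fails if it takes over 210 s, if anything falls off the work surface, if the arm or the gripper's body presses on something with over 40 N, if the wrist force passes 120 N, or if a joint passes its speed limit or range.

## Working session

There is one attempt and no reset: what is moved stays moved. The work goes in short steps, Python scripts to look and compute and a tool call to move; the robot and the scene stay as the last step left them, time stands still between calls to the robot, and variables do not carry over. Pictures are saved under pics/ and viewed, and the job is handed in when it is done.

Besides the shell and the picture viewer there is one more tool, called after ">>>" as name(argument=value, ...) on one line, values as JSON. arm_command: Moves the arm, as the interface text tells. Its arguments: {"type":"object","properties":{"delta_pos":{"type":"array","items":{"type":"array","items":{"type":"number"}}},"dr":{"type":"array","items":{"type":"array","items":{"type":"number"}}},"grip":{"type":"number"},"grip_force":{"type":"number"}},"required":["delta_pos","dr"]}

```bash
ls; mkdir -p pics; cat > h.py <<'E'
import numpy as np, cv2, json
from plant import read_state, camera, close_job, grip_point_offset
R=lambda v: cv2.Rodrigues(np.array(v,float))[0]
def snap(name,tag):
    s=read_state(); c=camera(name); cv2.imwrite(f'pics/{tag}.png',c['img'])
    d=dict(img=c['img'],K=np.array(c['mtx'],float))
    if name=='wrist':
        T=np.eye(4);T[:3,:3]=R(s['tcp_rot']);T[:3,3]=s['tcp_pos']
        M=T@np.array(c['mount']); W=np.linalg.inv(M); d['R']=W[:3,:3];d['t']=W[:3,3]
    else: d['R']=R(c['rvec']);d['t']=np.array(c['tvec'],float).ravel()
    np.savez(f'pics/{tag}.npz',K=d['K'],R=d['R'],t=d['t'])
    return d
def load(tag):
    z=np.load(f'pics/{tag}.npz'); return dict(K=z['K'],R=z['R'],t=z['t'])
def ray(d,u,v):
    r=d['R'].T@np.linalg.inv(d['K'])@np.array([u,v,1.]); return -d['R'].T@d['t'], r/np.linalg.norm(r)
def atz(d,u,v,z):
    o,r=ray(d,u,v); return o+r*(z-o[2])/r[2]
def proj(d,P):
    p=d['R']@np.array(P,float)+d['t']; q=d['K']@p; return q[:2]/q[2]
def tri(obs):
    A=np.zeros((3,3));b=np.zeros(3)
    for d,u,v in obs:
        o,r=ray(d,u,v);Q=np.eye(3)-np.outer(r,r);A+=Q;b+=Q@o
    P=np.linalg.solve(A,b); return P,[np.round(proj(d,P)-[u,v],1) for d,u,v in obs]
def crop(tag,x0,y0,x1,y1,f,out):
    i=cv2.imread(f'pics/{tag}.png')[y0:y1,x0:x1]; cv2.imwrite(f'pics/{out}.png',cv2.resize(i,None,fx=f,fy=f,interpolation=cv2.INTER_CUBIC))
E
python3 - <<'E'
from h import *
print(read_state(), grip_point_offset)
for n in ('top','side','wrist'):
    d=snap(n,n+'0'); print(n,-d['R'].T@d['t'],d['K'].tolist())
E
```

```text
pics
{'time': 0.0, 'joint_positions': array([ 1.10239031e+00,  3.51232320e-01,  1.65243732e+00, -1.78732329e-05,
        1.13911305e+00, -8.45895843e-02]), 'joint_vel': array([ 0.00092461,  0.00025645,  0.00177276, -0.00145777, -0.00122684,
        0.00149494]), 'joint_torque': array([-8.65205993e-05, -5.06117678e+01, -2.91395742e+01, -1.81311370e-04,
        4.66863843e-03, -1.30047593e-05]), 'tcp_pos': array([205.77463451, 509.68817792, 230.75554427]), 'tcp_rot': array([-5.99132963e-01, -3.08361766e+00,  1.80507671e-03]), 'ft_force': array([-0.40513252,  0.34287439, -0.04064418]), 'moment': array([ 9.01315751e-03,  4.53664458e-02, -9.67952845e-05]), 'gripper_width': 85.7121064563844} 18.700000000000003
top [ 463.58471285   -2.52366123 1564.59105509] [[513.5916886198636, 0.0, 286.16314776740535], [0.0, 513.5916886198636, 200.7874447574227], [0.0, 0.0, 1.0]]
side [ -212.82590611 -1000.36009955  1128.96173318] [[538.9783970957517, 0.0, 274.8281993178068], [0.0, 538.9783970957517, 213.2042825903589], [0.0, 0.0, 1.0]]
wrist [137.50828224 536.32988884 374.30847271] [[366.47742357377257, 0.0, 277.89693790961263], [0.0, 366.47742357377257, 205.048400377096], [0.0, 0.0, 1.0]]
```

View pics/top0.png

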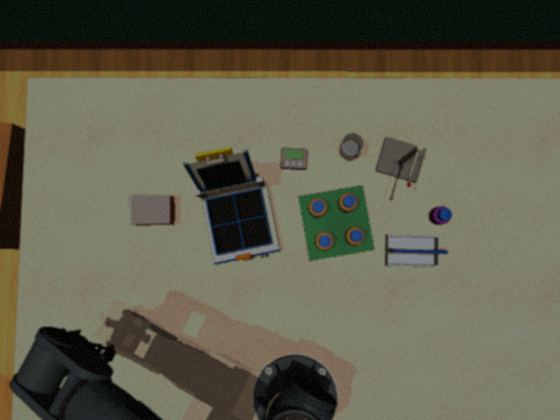

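View pics/side0.png

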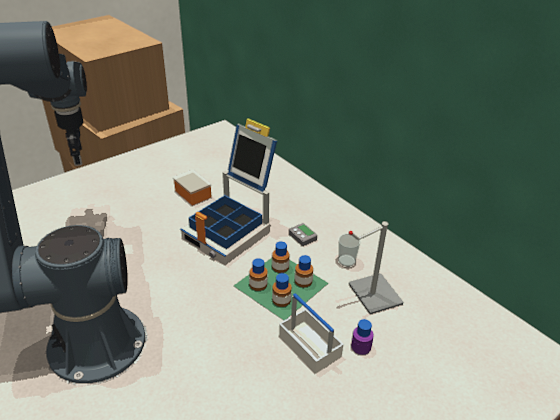

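View pics/wrist0.png

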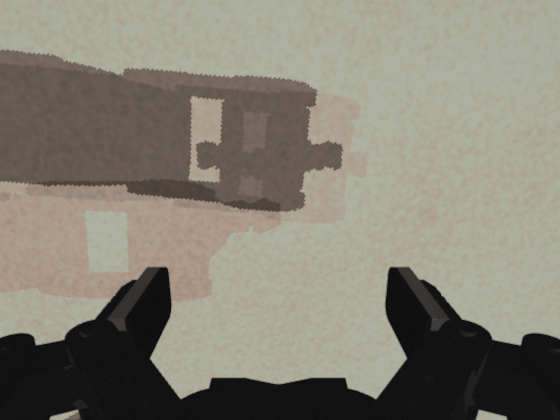

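```bash
python3 - <<'E'
from h import *
crop('top0',110,130,290,270,4.4,'c1'); crop('top0',280,120,460,280,4.4,'c2'); crop('side0',170,110,320,260,4,'c3'); crop('side0',230,210,410,370,4,'c4')
E
```

```text
(no output)
```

View pics/c1.png

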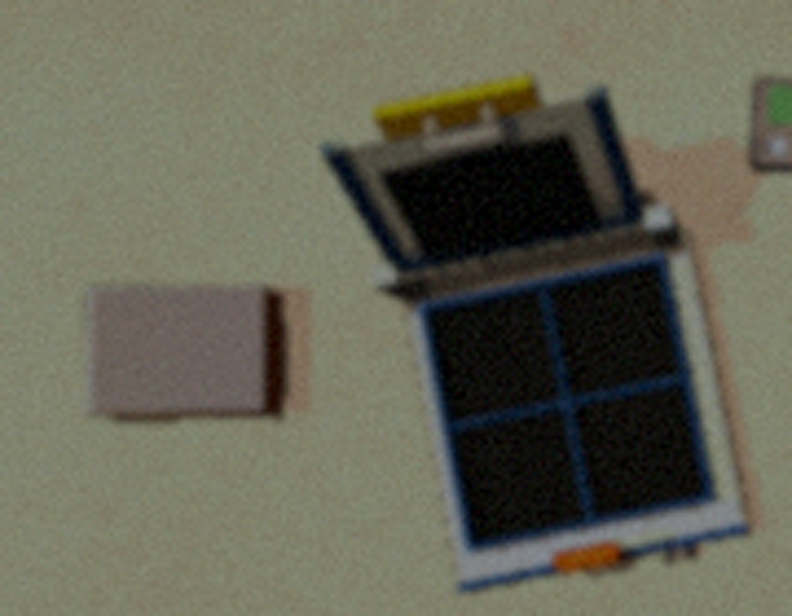

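View pics/c2.png

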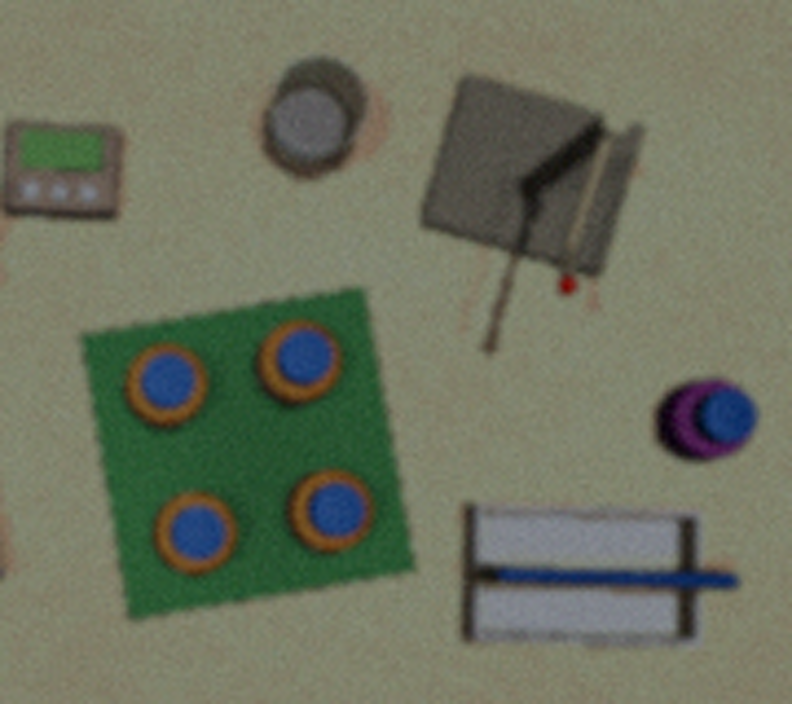

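View pics/c3.png

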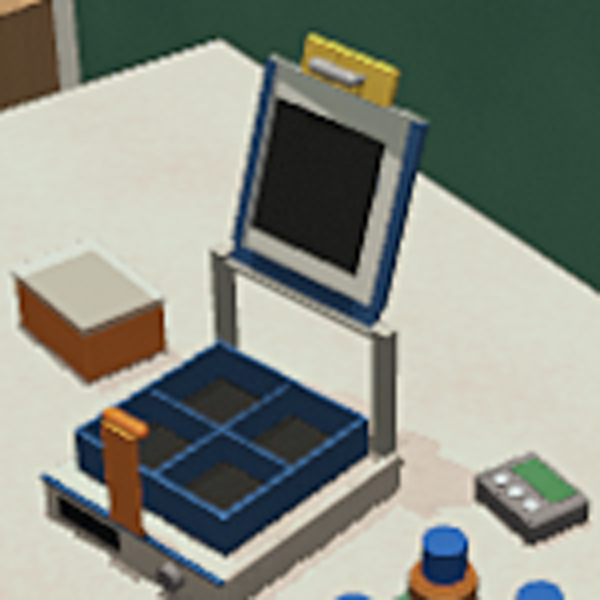

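View pics/c4.png

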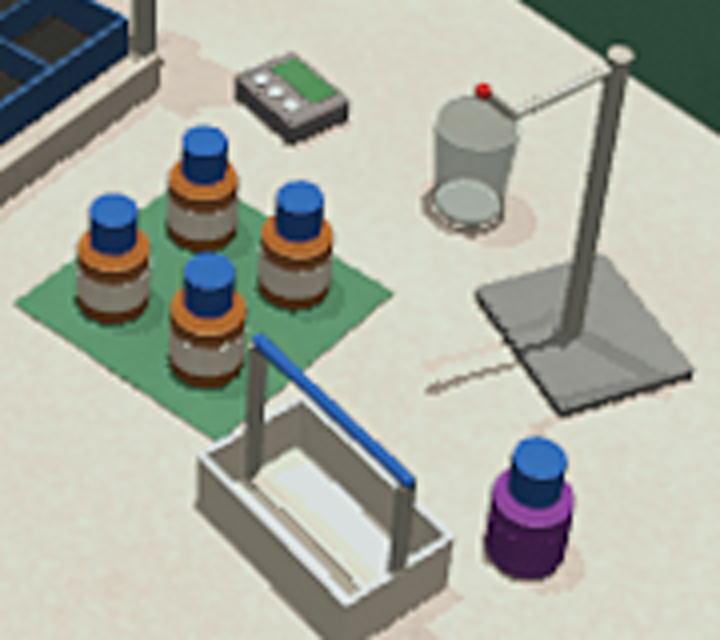

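```bash
cat >> h.py <<'E'
def cp(x0,y0,f,cx,cy): return x0+(cx+.5)/f-.5, y0+(cy+.5)/f-.5
def bluecaps(img,roi):
    x0,y0,x1,y1=roi; i=img[y0:y1,x0:x1].astype(int)
    m=((i[...,0]-i[...,2]>45)&(i[...,0]-i[...,1]>25)).astype(np.uint8)
    n,l,s,c=cv2.connectedComponentsWithStats(m); return [(s[k,4],c[k]+[x0,y0],s[k,:4]) for k in range(1,n) if s[k,4]>15]
E
python3 - <<'E'
from h import *
np.set_printoptions(precision=1,suppress=True)
T=load('top0');S=load('side0')
it=cv2.imread('pics/top0.png');is_=cv2.imread('pics/side0.png')
for a,c,b in bluecaps(it,(290,180,460,270)): print('top',a,c,atz(T,*c,90),b)
for a,c,b in bluecaps(is_,(230,230,400,370)): print('side',a,c,b,atz(S,*c,74))
tc=[(420,303),(668,258),(716,497),(470,548)]
P=np.array([atz(T,*cp(110,130,4.4,*p),80) for p in tc]);print(P,[np.linalg.norm(P[i]-P[i-1]) for i in range(4)],P.mean(0))
print('cross',atz(T,*cp(110,130,4.4,567,403),75))
for p in [(380,107),(535,83)]: print('tab',atz(T,*cp(110,130,4.4,*p),340))
# tab triang; ball, carrier bar ends
print('ball',tri([(T,*cp(280,120,4.4,568,285)),(S,*cp(230,210,4,484,90))]))
print('bar+y',tri([(T,*cp(280,120,4.4,480,574)),(S,*cp(230,210,4,258,342))]))
print('bar-y',tri([(T,*cp(280,120,4.4,738,581)),(S,*cp(230,210,4,410,481))]))
print('post',tri([(T,*cp(280,120,4.4,638,128)),(S,*cp(230,210,4,620,52))]))
B=[atz(T,*cp(280,120,4.4,*p),8) for p in [(467,77),(423,227),(600,277),(642,128)]];print('base',B)
print('carrier rim',[atz(T,*cp(280,120,4.4,*p),50) for p in [(465,505),(465,640),(695,515),(695,645)]])
print('tabL',tri([(T,*cp(110,130,4.4,380,107)),(S,*cp(170,110,4,306,37))]))
print('tabR',tri([(T,*cp(110,130,4.4,535,83)),(S,*cp(170,110,4,399,69))]))
print('clip',tri([(T,*cp(110,130,4.4,588,555)),(S,*cp(170,110,4,125,420))]))
E
```

```text
top 97 [349.  200.7] [ 577.8 -152.6   90. ] [54 16 11 11]
top 98 [317.8 206.1] [561.6 -63.1  90. ] [23 21 11 11]
top 109 [445.  214.1] [ 541.7 -426.3   90. ] [150  29  12  11]
top 99 [356.  235.4] [ 478.5 -172.6   90. ] [61 50 11 11]
top 94 [324.7 240.7] [462.7 -83.3  90. ] [30 56 11 11]
top 115 [420.8 250.9] [ 436.3 -356.4   90. ] [104  70  53   3]
side 21 [233.8 232.9] [ 0  0 10  8] [496.7  83.7  74. ]
side 136 [280.7 248. ] [46 11 11 15] [567.7 -59.4  74. ]
side 145 [304.4 262. ] [69 25 12 15] [ 584.2 -149.3   74. ]
side 150 [257.8 265.2] [22 28 12 15] [468.3 -78.7  74. ]
side 168 [281.9 280.4] [46 43 13 16] [ 484.5 -169.2   74. ]
side 177 [312.9 312. ] [63 63 41 39] [ 475.6 -310.    74. ]
side 202 [364.1 327.5] [128  89  14  18] [ 544.7 -428.4   74. ]
[[582.  264.2  80. ]
 [613.1 100.4  80. ]
 [455.9  66.9  80. ]
 [421.1 227.9  80. ]] [np.float64(164.9196226063119), np.float64(166.7336453255219), np.float64(160.6629197338966), np.float64(164.73016953343736)] [518.  164.8  80. ]
cross [516.9 166.3  75. ]
tab [669.1 241.8 340. ]
tab [682.9 156.7 340. ]
ball (array([ 608. , -286.8,  263.2]), [array([ 0.3, -0.3]), array([-0.4,  0.1])])
bar+y (array([ 442.1, -263.3,  118.7]), [array([ 1.1, -1.4]), array([-1.9,  0.1])])
bar-y (array([ 435.9, -419. ,  132.9]), [array([ 0.1, -0.1]), array([-0.1,  0. ])])
post (array([ 695.6, -323.3,  276. ]), [array([-0.3,  0.3]), array([ 0.4, -0.1])])
base [array([ 780.1, -273.1,    8. ]), array([ 674.9, -242.2,    8. ]), array([ 640.9, -363.7,    8. ]), array([ 744.9, -393.7,    8. ])]
carrier rim [array([ 482.7, -262.9,   50. ]), array([ 393.3, -262.4,   50. ]), array([ 477.4, -415.2,   50. ]), array([ 391.6, -414.1,   50. ])]
tabL (array([665.7, 241.9, 347.2]), [array([-0.6,  0.9]), array([ 0.8, -0. ])])
tabR (array([683. , 153.8, 351.3]), [array([ 0.6, -0.9]), array([-0.8,  0.1])])
clip (array([419.7, 143.5, 143.7]), [array([ 0.1, -0.2]), array([-0.2, -0. ])])
```

```bash
python3 - <<'E'
from h import *
np.set_printoptions(precision=3,suppress=True)
s=read_state(); r=R(s['tcp_rot']);print(r); c=camera('wrist');print(np.array(c['mount']))
S=load('side0');T=load('top0')
print('hinge ends', tri([(T,*cp(110,130,4.4,400,272)),(S,*cp(170,110,4,216,256))]),tri([(T,*cp(110,130,4.4,640,218)),(S,*cp(170,110,4,388,330))]))
E
```

```text
[[-0.927  0.374 -0.   ]
 [ 0.374  0.927 -0.001]
 [ 0.    -0.001 -1.   ]]
[[  -0.      -0.959   -0.285   73.287]
 [   1.      -0.      -0.001   -1.062]
 [   0.      -0.285    0.959 -143.485]
 [   0.       0.       0.       1.   ]]
hinge ends (array([590.765, 265.388, 160.869]), [array([-1. ,  1.5]), array([ 1.5, -0. ])]) (array([635.71 , 109.615, 154.481]), [array([ 1.3, -1.8]), array([-1.9,  0.1])])
```

>>> arm_command(delta_pos=[[5, -10, 5], [28.4, -62.8, 10], [28.4, -62.8, 10], [28.4, -62.8, 10], [28.4, -62.8, 10], [28.4, -62.8, 10], [28.4, -62.8, 10], [28.4, -62.8, 10], [28.4, -62.8, 10], [28.4, -62.8, 10], [28.4, -62.8, 10], [28.4, -62.8, 10], [28.4, -62.8, 10], [28.4, -62.8, 10], [28.4, -62.8, 10], [28.4, -62.8, 10]], dr=[[0, 0, 0.1], [0, 0, 0.2], [0, 0, 0.3], [0, 0, 0.4], [0, 0, 0.5], [0, 0, 0.584], [0, 0, 0.584], [0, 0, 0.584], [0, 0, 0.584], [0, 0, 0.584], [0, 0, 0.584], [0, 0, 0.584], [0, 0, 0.584], [0, 0, 0.584], [0, 0, 0.584], [0, 0, 0.584]])

```text
time: 2.2
tcp_pos: [489.8, -117.4, 331.5]
tcp_rot: [-0.315, 3.125, -0.0]
ft_force: [-0.9, 0.4, -0.7]
gripper_width: 85.2
```

```bash
python3 - <<'E'
from h import *
np.set_printoptions(precision=2,suppress=True)
s=read_state();print(s['time'],s['tcp_pos'],s['tcp_rot'],s['joint_positions'])
d=snap('wrist','w1'); 
for a,c,b in bluecaps(d['img'],(0,0,560,420)): print(a,c,b,atz(d,*c,90),atz(d,*c,80))
E
```

```text
2.2 [ 489.79 -117.35  331.45] [-0.32  3.13 -0.  ] [-0.33  0.18  1.63  0.    1.33 -2.1 ]
1329 [60.27 72.1 ] [  0  53 124  38] [ 438.15 -348.3    90.  ] [ 438.68 -353.91   80.  ]
858 [227.98 145.93] [212 130  34  33] [ 476.87 -173.92   90.  ] [ 478.41 -175.     80.  ]
845 [315.27 148.66] [299 132  33  34] [461.43 -83.84  90.  ] [462.57 -82.58  80.  ]
57 [551.21 140.05] [539 139  21   4] [403.78 154.6   90.  ] [403.42 162.06  80.  ]
325 [457.74 141.97] [424 140  69   5] [425.04  60.02  90.  ] [425.24  65.02  80.  ]
1656 [489.   215.65] [437 166 123 132] [495.06 121.    90.  ] [497.07 127.58  80.  ]
733 [231.47 237.69] [216 223  32  30] [ 577.62 -153.48   90.  ] [ 581.78 -154.03   80.  ]
729 [312.64 239.18] [298 225  31  30] [561.14 -63.56  90.  ] [564.86 -61.77  80.  ]
325 [503.2  300.24] [447 299 113   4] [591.73 175.52  90.  ] [596.26 183.52  80.  ]
```

View pics/w1.png

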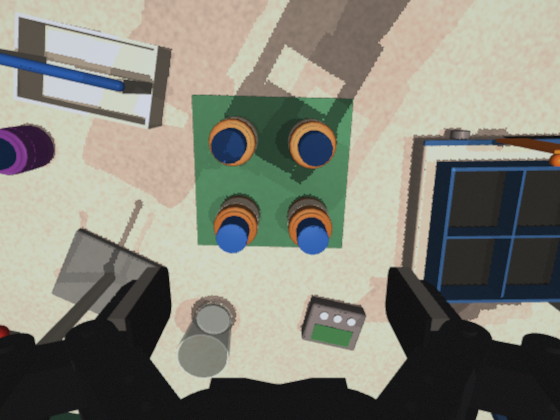

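>>> arm_command(delta_pos=[[3.5, 2.7, -5], [7.1, 5.45, -10], [7.1, 5.45, -14], [7.1, 5.45, -18], [7.1, 5.45, -22], [7.1, 5.45, -24.5], [7.1, 5.45, -26], [7.1, 5.45, -26.7], [7.1, 5.45, -26.7]], dr=[[0, 0, 0], [0, 0, 0], [0, 0, 0], [0, 0, 0], [0, 0, 0], [0, 0, 0], [0, 0, 0], [0, 0, 0], [0, 0, 0]], grip=0.8)

```text
time: 3.38
tcp_pos: [561.2, -63.5, 64.6]
tcp_rot: [-0.314, 3.125, -0.0]
ft_force: [0.2, -0.4, -0.0]
gripper_width: 68.0
```

```bash
python3 - <<'E'
from h import *
d=snap('wrist','w2');print(read_state()['tcp_pos'])
E
```

```text
[561.34063054 -63.55553182  64.97847312]
```

View pics/w2.png

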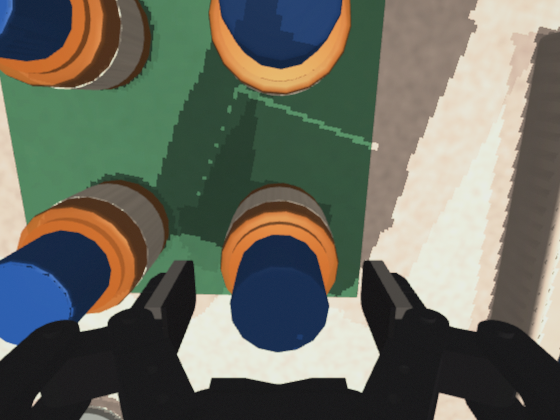

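>>> arm_command(delta_pos=[[0, 0, 0], [0, 0, 0], [0, 0, 0], [0, 0, 0], [0, 0, 0], [0, 0, 0.5], [0, 0, 2], [0, 0, 6], [0, 0, 10], [0, 0, 14], [0, 0, 16]], dr=[[0, 0, 0], [0, 0, 0], [0, 0, 0], [0, 0, 0], [0, 0, 0], [0, 0, 0], [0, 0, 0], [0, 0, 0], [0, 0, 0], [0, 0, 0], [0, 0, 0]], grip=0.2, grip_force=50)

```text
time: 4.8
tcp_pos: [561.4, -63.6, 227.6]
tcp_rot: [-0.314, 3.123, -0.002]
ft_force: [0.3, -0.5, -1.7]
gripper_width: 34.4
```

>>> arm_command(delta_pos=[[0, 4, 0], [0.1, 9, 0], [0.1, 14, 0], [0.1, 18, 0], [0.1, 19.65, 0], [0.1, 19.65, -2], [0.1, 19.65, -4.5], [0.1, 19.65, -6.5], [0.1, 19.65, -6.5]], dr=[[0, 0, 0], [0, 0, 0], [0, 0, 0], [0, 0, 0], [0, 0, 0], [0, 0, 0], [0, 0, 0], [0, 0, 0], [0, 0, 0]])

```text
time: 5.92
tcp_pos: [561.3, 132.3, 158.6]
tcp_rot: [0.313, -3.124, 0.001]
ft_force: [-0.2, -1.1, -2.6]
gripper_width: 34.7
```

```bash
python3 - <<'E'
from h import *
d=snap('wrist','w3');d=snap('side','s3');print(read_state()['tcp_pos'],read_state()['ft_force']);crop('s3',150,80,330,260,3.3,'c5')
a=cv2.imread('pics/w3.png');b=cv2.imread('pics/c5.png');a=cv2.resize(a,None,fx=.75,fy=.75)
b=cv2.resize(b,(315,315));cv2.imwrite('pics/m3.png',np.hstack([a,b]))
E
```

```text
[562.31929928 132.62361079 160.25648937] [-0.40086048 -0.15772182 -0.6927706 ]
```

View pics/m3.png

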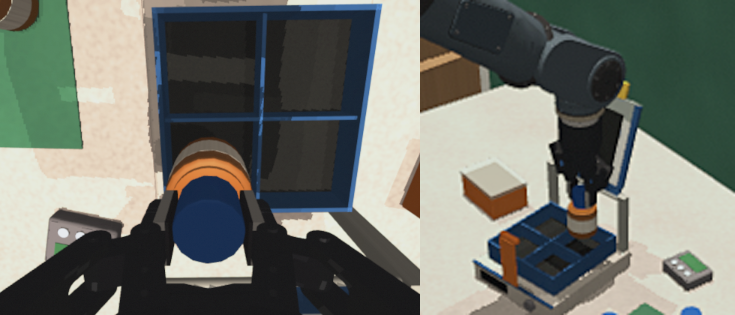

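```bash
python3 - <<'E'
from h import *
np.set_printoptions(precision=1,suppress=True)
crop('w3',190,0,520,300,2.4,'c6')
d=load('w3')
E
```

```text
(no output)
```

View pics/c6.png

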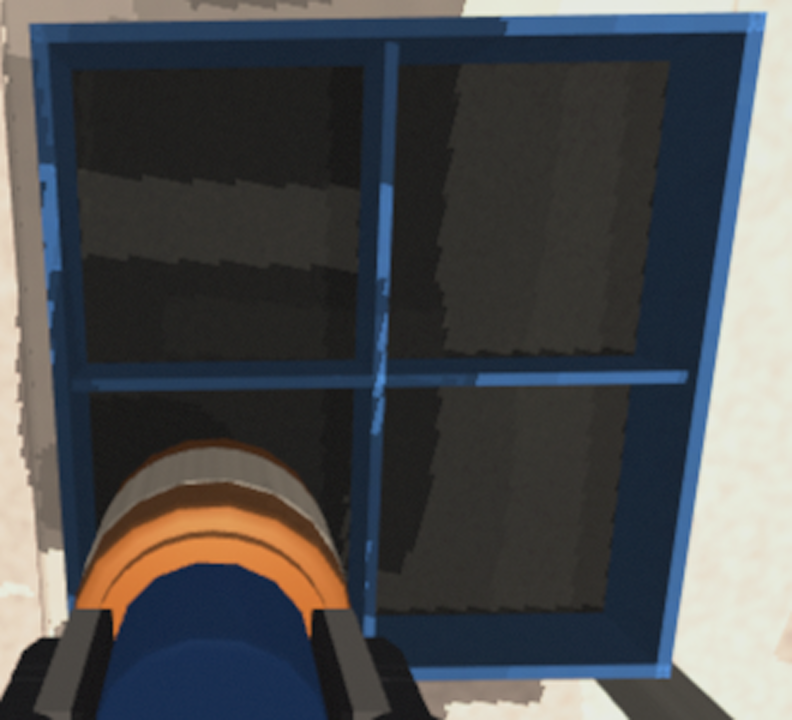

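```bash
python3 - <<'E'
from h import *
np.set_printoptions(precision=1,suppress=True)
d=load('w3')
f=lambda x,y,z: atz(d,*cp(190,0,2.4,x,y),z)[:2]
FR,FL,BL=f(32,27,80),f(766,12,80),f(672,678,80)
print(FR,FL,BL,'centre',(FR+BL)/2, np.linalg.norm(FR-FL),np.linalg.norm(BL-FL),'yaw',np.arctan2(-(FL-FR)[0],(FL-FR)[1]),np.arctan2((BL-FL)[1],(BL-FL)[0]),'cross',f(380,379,75))
E
```

```text
[453.2  68.1] [417.2 230.9] [581.  267.5] centre [517.1 167.8] 166.70525927738564 167.8642741113907 yaw 0.21752764310331515 0.2198352271458345 cross [516.1 167.1]
```

>>> arm_command(delta_pos=[[-0.1, 0.26, -1], [-0.1, 0.26, -2.5], [-0.1, 0.26, -3.8], [-0.1, 0.26, -4.6], [-0.1, 0.26, -4.9], [-0.1, 0.26, -4.95], [-0.1, 0.26, -4.95]], dr=[[0, 0, 0], [0, 0, 0], [0, 0, 0], [0, 0, 0], [0, 0, 0], [0, 0, 0], [0, 0, 0]])

```text
time: 6.9
tcp_pos: [561.1, 135.6, 110.1]
tcp_rot: [-0.314, 3.125, 0.0]
ft_force: [0.1, -0.3, -2.0]
gripper_width: 34.8
```

>>> arm_command(delta_pos=[[0, 0, 0], [0, 0, 0], [0, 0, 0], [0, 0, 3], [0, 0, 7], [0, 0, 11], [0, 0, 14], [0, -6, 14], [0, -12, 14], [0, -18, 14], [0, -24, 12], [0.5, -27, 10], [0.6, -28.9, 9], [0.6, -28.9, 9], [0.6, -28.9, 9]], dr=[[0, 0, 0], [0, 0, 0], [0, 0, 0], [0, 0, 0], [0, 0, 0], [0, 0, 0], [0, 0, 0], [0, 0, 0], [0, 0, 0], [0, 0, 0], [0, 0, 0], [0, 0, 0], [0, 0, 0], [0, 0, 0], [0, 0, 0]], grip=0.65)

```text
time: 8.78
tcp_pos: [567.2, -152.4, 200.5]
tcp_rot: [-0.315, 3.125, -0.0]
ft_force: [1.2, 0.7, 0.2]
gripper_width: 55.3
```

```bash
cat > jars.py <<'E'
from h import *
import sys
np.set_printoptions(precision=1,suppress=True)
t=sys.argv[1]
s=read_state();print(s['tcp_pos']);d=snap('wrist','w'+t);e=snap('side','s'+t)
for a,c,b in bluecaps(d['img'],(0,0,560,420)):
    if a>300: print(a,c,b,atz(d,*c,90)[:2])
cv2.imwrite('pics/m%s.png'%t,np.hstack([cv2.resize(d['img'],(400,300)),cv2.resize(e['img'],(400,300))]))
E
python3 jars.py 4
```

```text
[ 567.2 -152.4  200.5]
2390 [274.   65.4] [248  37  54  58] [ 476.8 -173.9]
2403 [415.8  69.8] [389  42  55  57] [461.1 -82.9]
1694 [274.9 215.9] [252 193  47  47] [ 577.6 -153.1]
```

View pics/m4.png

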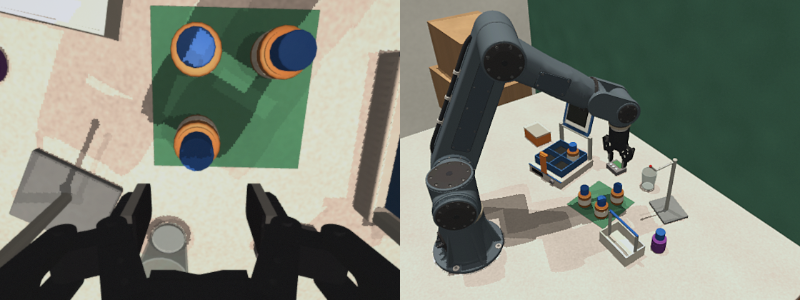

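>>> arm_command(delta_pos=[[1.05, 0, -3], [1.05, 0, -7], [1.05, 0, -10.5], [1.05, 0, -12.8], [1.05, 0, -13.55], [1.05, 0, -13.55]], dr=[[0, 0, 0], [0, 0, 0], [0, 0, 0], [0, 0, 0], [0, 0, 0], [0, 0, 0]], grip=0.75)

```text
time: 9.62
tcp_pos: [577.8, -153.1, 64.8]
tcp_rot: [-0.315, 3.125, -0.0]
ft_force: [-0.1, 0.4, -0.5]
gripper_width: 64.2
```

>>> arm_command(delta_pos=[[0, 0, 0], [0, 0, 0], [0, 0, 0], [0, 0, 0], [0, 0, 0.5], [0, 0, 2], [0, 0, 6], [0, 0, 10], [0, 0, 14], [0, 0, 17], [0, 0, 17]], dr=[[0, 0, 0], [0, 0, 0], [0, 0, 0], [0, 0, 0], [0, 0, 0], [0, 0, 0], [0, 0, 0], [0, 0, 0], [0, 0, 0], [0, 0, 0], [0, 0, 0]], grip=0.2)

```text
time: 11.0
tcp_pos: [578.2, -153.7, 237.2]
tcp_rot: [-0.313, 3.121, -0.003]
ft_force: [-0.3, 0.9, -2.2]
gripper_width: 34.6
```

>>> arm_command(delta_pos=[[-0.5, 4, 0], [-1.5, 10, 0], [-2, 16, 0], [-2.5, 22, 0], [-3, 28, 0], [-3.4, 33, 0], [-3.4, 36, 0], [-3.4, 36.8, -1], [-3.4, 36.8, -3], [-3.4, 36.8, -5.5], [-3.4, 36.8, -7], [-3.4, 36.8, -7]], dr=[[0, 0, 0], [0, 0, 0], [0, 0, 0], [0, 0, 0], [0, 0, 0], [0, 0, 0], [0, 0, 0], [0, 0, 0], [0, 0, 0], [0, 0, 0], [0, 0, 0], [0, 0, 0]])

```text
time: 12.5
tcp_pos: [542.8, 213.9, 163.0]
tcp_rot: [0.313, -3.123, 0.001]
ft_force: [-0.4, 0.1, -1.6]
gripper_width: 34.6
```

```bash
python3 jars.py 5
```

```text
[542.8 213.9 163. ]
9167 [167.5 162. ] [ 54  11 299 274] [520.3 141.7]
495 [208.9  77. ] [203  23  12 104] [468.  158.9]
376 [279.6 159.2] [222 157 115   5] [505.4 206.8]
451 [129.  161.3] [ 89 158  84   7] [524.4 119.2]
7614 [278.  297.4] [231 234  95 115] [596.2 224.2]
```

View pics/m5.png

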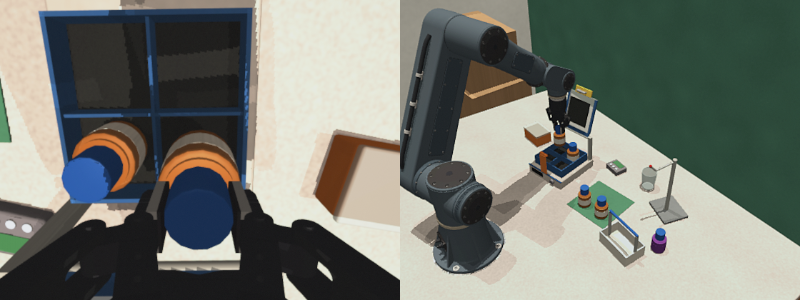

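>>> arm_command(delta_pos=[[0, 0, -1], [0, 0, -2.5], [0, 0, -4], [0, 0, -5.1], [0, 0, -5.5], [0, 0, -5.6], [0, 0, -5.6]], dr=[[0, 0, 0], [0, 0, 0], [0, 0, 0], [0, 0, 0], [0, 0, 0], [0, 0, 0], [0, 0, 0]])

```text
time: 13.48
tcp_pos: [543.7, 214.7, 108.6]
tcp_rot: [-0.314, 3.125, 0.0]
ft_force: [-0.1, 0.2, -2.0]
gripper_width: 34.8
```

>>> arm_command(delta_pos=[[0, 0, 0], [0, 0, 0], [0, 0, 0], [0, 0, 3], [0, 0, 7], [0, 0, 11], [0, 0, 14], [-1.5, -6, 14], [-3, -12, 14], [-4.5, -18, 14], [-6, -24, 14], [-7.5, -28, 12], [-9, -29.8, 9], [-9, -29.8, 9], [-9, -29.8, 9]], dr=[[0, 0, 0], [0, 0, 0], [0, 0, 0], [0, 0, 0], [0, 0, 0], [0, 0, 0], [0, 0, 0], [0, 0, 0], [0, 0, 0], [0, 0, 0], [0, 0, 0], [0, 0, 0], [0, 0, 0], [0, 0, 0], [0, 0, 0]], grip=0.62)

```text
time: 15.35
tcp_pos: [454.3, -83.1, 199.3]
tcp_rot: [-0.314, 3.124, -0.001]
ft_force: [-0.2, 0.3, 0.6]
gripper_width: 53.0
```

```bash
python3 jars.py 6
```

```text
[454.3 -83.1 199.3]
1837 [148.1 209.5] [124 185  50  49] [ 477.7 -174.7]
1791 [276.5 212.6] [253 186  48  51] [461.6 -83.3]
643 [479.5 193.4] [432 190  96   8] [418.8  55.6]
930 [494.3 254.6] [461 234  99  79] [461.5  83.1]
474 [538.5 328.6] [491 298  69  66] [515.3 141.1]
```

View pics/m6.png

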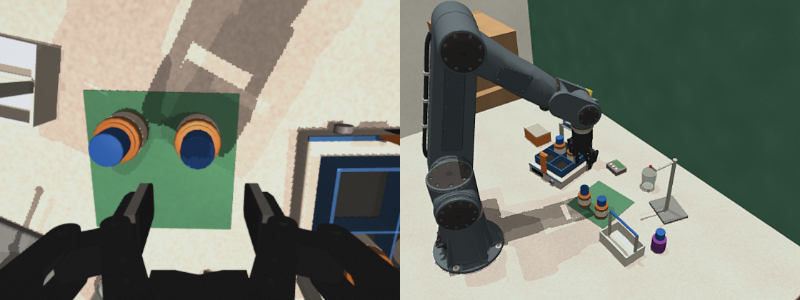

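>>> arm_command(delta_pos=[[0.75, 0, -3], [0.75, 0, -7], [0.75, 0, -10.5], [0.75, 0, -12.8], [0.75, 0, -13.45], [0.75, 0, -13.45]], dr=[[0, 0, 0], [0, 0, 0], [0, 0, 0], [0, 0, 0], [0, 0, 0], [0, 0, 0]], grip=0.75)

```text
time: 16.2
tcp_pos: [461.5, -83.2, 64.4]
tcp_rot: [-0.315, 3.125, -0.0]
ft_force: [0.5, 0.6, -0.3]
gripper_width: 64.0
```

>>> arm_command(delta_pos=[[0, 0, 0], [0, 0, 0], [0, 0, 0], [0, 0, 0], [0, 0, 0.5], [0, 0, 2], [0, 0, 6], [0, 0, 10], [0, 0, 14], [0, 0, 17], [0, 0, 17], [0, 0, 17]], dr=[[0, 0, 0], [0, 0, 0], [0, 0, 0], [0, 0, 0], [0, 0, 0], [0, 0, 0], [0, 0, 0], [0, 0, 0], [0, 0, 0], [0, 0, 0], [0, 0, 0], [0, 0, 0]], grip=0.2)

```text
time: 17.7
tcp_pos: [460.4, -83.3, 233.3]
tcp_rot: [0.314, -3.125, -0.0]
ft_force: [-0.6, -0.1, -2.1]
gripper_width: 34.4
```

>>> arm_command(delta_pos=[[0, 4, 0], [0.2, 9, 0], [0.4, 15, 0], [0.6, 21, 0], [0.8, 26, 0], [0.8, 28.1, 0], [0.8, 28.1, -2], [0.8, 28.1, -5], [0.8, 28.1, -7], [0.8, 28.1, -7]], dr=[[0, 0, 0], [0, 0, 0], [0, 0, 0], [0, 0, 0], [0, 0, 0], [0, 0, 0], [0, 0, 0], [0, 0, 0], [0, 0, 0], [0, 0, 0]])

```text
time: 18.95
tcp_pos: [467.6, 197.2, 161.7]
tcp_rot: [0.313, -3.121, 0.002]
ft_force: [-0.3, -0.6, -0.1]
gripper_width: 34.8
```

```bash
python3 jars.py 7
```

```text
[467.6 197.2 161.7]
901 [301.5 111. ] [238 107 125   9] [400.2 196.7]
559 [112.9 113.8] [ 78 109  75  10] [423.2  91.4]
1318 [311.4 178. ] [221 150 128 116] [437.1 210.9]
1606 [105.4 203.3] [ 77 152  92 166] [477.5  90.9]
9714 [278.8 315.6] [221 237 115 148] [533.3 210.5]
448 [150.5 272.8] [106 270  93   7] [518.8 122.8]
```

View pics/m7.png

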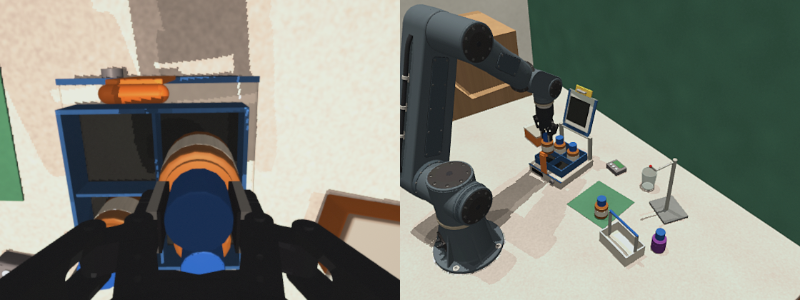

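>>> arm_command(delta_pos=[[0, 0, -1], [0, 0, -2.5], [0, 0, -4], [0, 0, -4.9], [0, 0, -5.3], [0, 0, -5.3], [0, 0, -5.3]], dr=[[0, 0, 0], [0, 0, 0], [0, 0, 0], [0, 0, 0], [0, 0, 0], [0, 0, 0], [0, 0, 0]])

```text
time: 19.92
tcp_pos: [469.2, 197.7, 111.2]
tcp_rot: [-0.314, 3.125, 0.0]
ft_force: [0.3, -0.5, -1.3]
gripper_width: 34.5
```

>>> arm_command(delta_pos=[[0, 0, 0], [0, 0, 0], [0, 0, 0], [0, 0, 3], [0, 0, 7], [0, 0, 11], [0, 0, 14], [0, -6, 14], [0, -12, 14], [0, -18, 14], [0, -24, 14], [0, -30, 12], [0, -37, 9], [0, -37, 9], [0, -37, 9]], dr=[[0, 0, 0], [0, 0, 0], [0, 0, 0], [0, 0, 0], [0, 0, 0], [0, 0, 0], [0, 0, 0], [0, 0, 0], [0, 0, 0], [0, 0, 0], [0, 0, 0], [0, 0, 0], [0, 0, 0], [0, 0, 0], [0, 0, 0]], grip=0.62)

```text
time: 21.8
tcp_pos: [468.7, -172.6, 200.6]
tcp_rot: [0.312, -3.126, -0.001]
ft_force: [0.1, -0.3, -0.2]
gripper_width: 53.0
```

```bash
python3 jars.py 8
```

```text
[ 468.7 -172.6  200.6]
2076 [ 61.1 125.5] [  0 104 126  42] [ 444.2 -328.3]
1701 [274.7 214. ] [252 192  47  46] [ 477.6 -173.7]
```

View pics/m8.png

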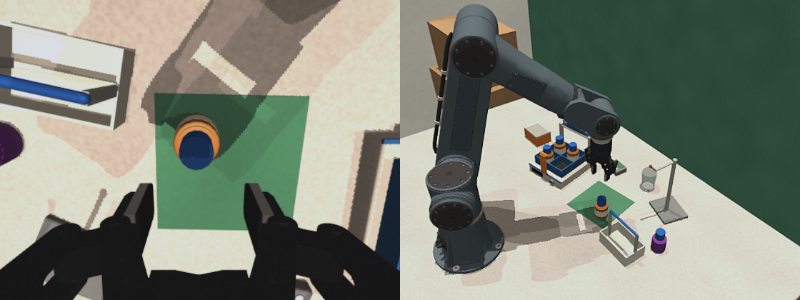

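>>> arm_command(delta_pos=[[0.9, 0, -3], [0.9, -0.1, -7], [0.9, -0.1, -10.5], [0.9, -0.1, -12.8], [0.9, -0.1, -13.6], [0.9, -0.1, -13.6]], dr=[[0, 0, 0], [0, 0, 0], [0, 0, 0], [0, 0, 0], [0, 0, 0], [0, 0, 0]], grip=0.72)

```text
time: 22.65
tcp_pos: [478.4, -172.8, 65.4]
tcp_rot: [-0.316, 3.125, -0.0]
ft_force: [0.1, -0.2, -0.4]
gripper_width: 61.3
```

>>> arm_command(delta_pos=[[0, 0, 0], [0, 0, 0], [0, 0, 0], [0, 0, 0], [0, 0, 0.5], [0, 0, 2], [0, 0, 6], [0, 0, 10], [0, 0, 14], [0, 0, 17], [0, 0, 17], [0, 0, 17]], dr=[[0, 0, 0], [0, 0, 0], [0, 0, 0], [0, 0, 0], [0, 0, 0], [0, 0, 0], [0, 0, 0], [0, 0, 0], [0, 0, 0], [0, 0, 0], [0, 0, 0], [0, 0, 0]], grip=0.2)

```text
time: 24.15
tcp_pos: [477.4, -173.2, 234.2]
tcp_rot: [0.314, -3.125, -0.001]
ft_force: [-0.1, -0.4, -2.1]
gripper_width: 34.6
```

>>> arm_command(delta_pos=[[0, 4, 0], [0.2, 9, 0], [0.4, 15, 0], [0.6, 21, 0], [0.8, 27, 0], [0.8, 29.2, 0], [0.8, 29.2, -2], [0.8, 29.2, -5], [0.8, 29.2, -7], [0.8, 29.2, -7]], dr=[[0, 0, 0], [0, 0, 0], [0, 0, 0], [0, 0, 0], [0, 0, 0], [0, 0, 0], [0, 0, 0], [0, 0, 0], [0, 0, 0], [0, 0, 0]])

```text
time: 25.4
tcp_pos: [484.5, 118.4, 162.7]
tcp_rot: [0.313, -3.121, 0.0]
ft_force: [0.6, -0.6, -0.8]
gripper_width: 34.4
```

```bash
python3 jars.py 9
```

```text
[484.5 118.4 162.7]
602 [441.7 109.2] [400 105  79  10] [400.3 196.4]
633 [239.4 111.7] [194 108 111   9] [424.7  83.2]
6880 [414.1 208.5] [227 148 253 172] [460.3 198.7]
10164 [278.3 311.9] [222 232 114 153] [548.2 131. ]
451 [406.4 269.2] [355 267  99   6] [500.8 206.2]
```

View pics/m9.png

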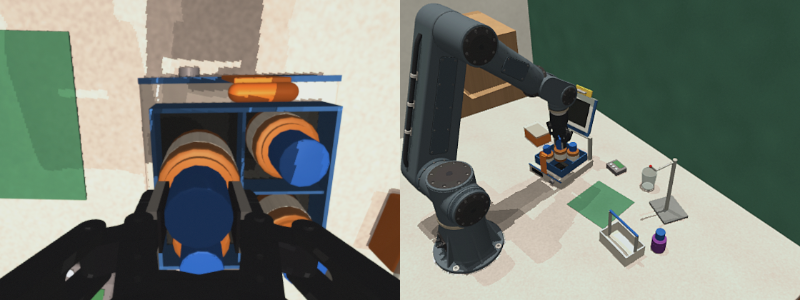

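>>> arm_command(delta_pos=[[0, 0, -1], [0, 0, -2.5], [0, 0, -4], [0, 0, -4.9], [0, 0, -5.3], [0, 0, -5.3], [0, 0, -5.3]], dr=[[0, 0, 0], [0, 0, 0], [0, 0, 0], [0, 0, 0], [0, 0, 0], [0, 0, 0], [0, 0, 0]])

```text
time: 26.38
tcp_pos: [486.2, 118.6, 112.2]
tcp_rot: [-0.314, 3.125, 0.0]
ft_force: [0.5, 0.2, -1.3]
gripper_width: 35.1
```

>>> arm_command(delta_pos=[[0, 0, 0], [0, 0, 0], [0, 0, 0], [0, 0, 3], [0, 0, 7], [0, 0, 12], [0, 0, 18], [-4, 2, 24], [-6, 4, 27], [-8, 5, 27], [-8, 5, 27], [-8, 5, 27]], dr=[[0, 0, 0], [0, 0, 0], [0, 0, 0], [0, 0, 0], [0, 0, 0], [0, 0, 0], [0, 0, 0], [0, 0, 0], [0, 0, 0], [0, 0, 0], [0, 0, 0], [0, 0, 0]], grip=0.62)

```text
time: 27.88
tcp_pos: [406.1, 168.2, 380.7]
tcp_rot: [0.314, -3.124, 0.001]
ft_force: [-0.0, 0.5, -0.2]
gripper_width: 52.8
```

```bash
python3 jars.py 10; python3 - <<'E'
from h import *
snap('top','t10');crop('t10',170,130,300,270,4,'a');crop('s10',170,100,300,240,4,'b')
cv2.imwrite('pics/c10.png',np.hstack([cv2.imread('pics/a.png')[:, :400],cv2.imread('pics/b.png')[:,:400]]))
E
```

```text
[406.1 168.2 380.7]
3868 [256.2 247.4] [192 179 134 124] [520.5 162.3]
760 [285.8 217.1] [271 202  31  31] [473.1 191.1]
```

View pics/m10.png

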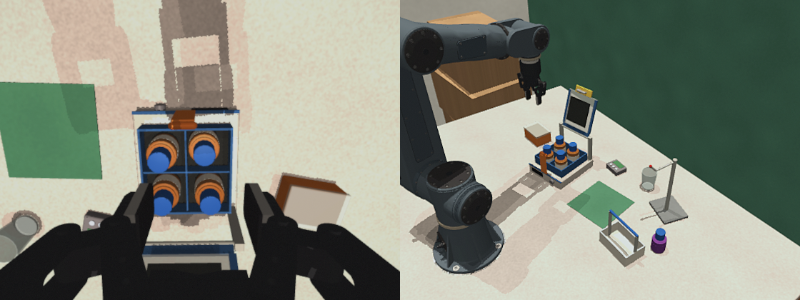

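View pics/c10.png

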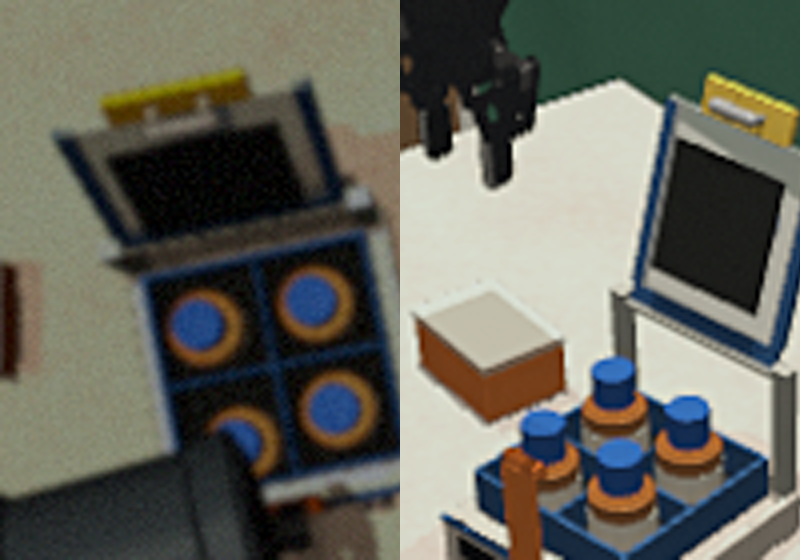

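>>> arm_command(delta_pos=[[0, 0, 3], [2, 0, 6.5], [6, 1, 6.5], [10, 1.5, 6.5], [15, 2, 6.5], [20, 2.5, 6.5], [25, 3, 6.5], [29, 3.5, 6.5], [30.2, 3.7, 6.5], [30.2, 3.7, 6.5], [30.2, 3.7, 6.5]], dr=[[0, 0, 0], [0, 0, 0], [0, 0, 0], [0, 0, 0], [0, 0, 0], [0, 0, 0], [0, 0, 0], [0, 0, 0], [0, 0, 0], [0, 0, 0], [0, 0, 0]], grip=0)

```text
time: 29.4
tcp_pos: [707.7, 205.3, 446.7]
tcp_rot: [0.314, -3.126, 0.0]
ft_force: [-0.2, -0.3, 0.2]
gripper_width: -0.3
```

```bash
python3 jars.py 11
```

```text
[707.7 205.3 446.7]
574 [246.7  52.6] [212   0 100  68] [591.2 140.7]
802 [315.8  16.9] [301   0  31  34] [533.9 217.2]
810 [244.   18.7] [229   2  31  34] [553.6 130.6]
```

View pics/m11.png

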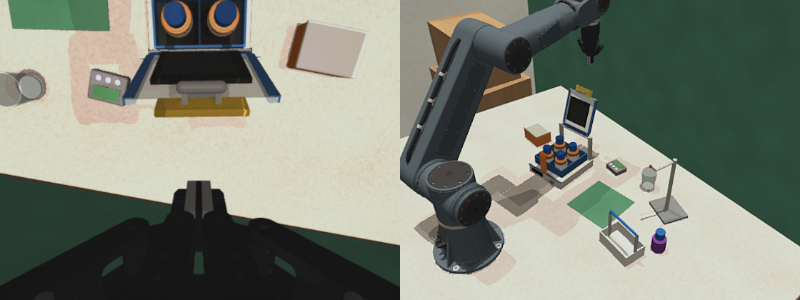

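```bash
python3 - <<'E'
from h import *
d=load('w11');
for z in (330,345,355): print(z,atz(d,217,163,z),atz(d,350,161,z),atz(d,283,138,z))
E
```

```text
330 [689.01629431 156.4785304  330.        ] [668.72209445 249.47999156 330.        ] [662.28811906 199.23572947 330.        ]
345 [685.93273043 158.43055555 345.        ] [666.80832757 246.07123226 345.        ] [660.74521899 198.7231468  345.        ]
355 [683.87702117 159.73190564 355.        ] [665.53248299 243.79872607 355.        ] [659.71661895 198.38142503 355.        ]
```

>>> arm_command(delta_pos=[[0, 0, -3], [0, 0, -7], [0, 0, -10], [0, 0, -11.6], [0, 0, -11.6], [0, 0, -11.6]], dr=[[0, 0, 0], [0, 0, 0], [0, 0, 0], [0, 0, 0], [0, 0, 0], [0, 0, 0]])

```text
time: 30.25
tcp_pos: [708.2, 205.7, 332.6]
tcp_rot: [-0.314, 3.123, 0.0]
ft_force: [-0.4, -0.6, 0.2]
gripper_width: -0.1
```

```bash
python3 - <<'E'
from h import *
np.set_printoptions(precision=2,suppress=True)
# path plan: tip relative. tray dirs
yaw=.218; xp=np.array([np.cos(yaw),np.sin(yaw),0]); H=np.array([611.3,188.2,152.])
yoff=6*np.array([-np.sin(yaw),np.cos(yaw),0])
r=188
for th in np.arange(1.9,-.01,-.1):
    # vertical finger half-width 11 in x', contact: lowest corner / side
    c=H+xp*(-r*np.cos(th))+np.array([0,0,r*np.sin(th)])
    n=xp*np.sin(th)+np.array([0,0,np.cos(th)])
    P=c+n*4
    # tip centre: front-bottom corner contact => centre 11*sin-ish behind
    Q=P+xp*11*np.sin(th)
    print(round(th,2),Q)
s=read_state();print(s['tcp_pos'],s['ft_force'],s['joint_positions'])
E
```

```text
1.9 [684.5  204.41 328.61]
1.8 [667.27 200.6  334.17]
1.7 [649.47 196.66 337.92]
1.6 [631.3  192.63 339.8 ]
1.5 [612.92 188.56 339.81]
1.4 [594.53 184.49 337.94]
1.3 [576.31 180.45 334.22]
1.2 [558.44 176.49 328.67]
1.1 [541.09 172.65 321.36]
1.0 [524.45 168.96 312.36]
0.9 [508.68 165.47 301.75]
0.8 [493.92 162.2  289.65]
0.7 [480.35 159.19 276.17]
0.6 [468.08 156.47 261.45]
0.5 [457.24 154.07 245.64]
0.4 [447.94 152.01 228.89]
0.3 [440.28 150.31 211.38]
0.2 [434.32 148.99 193.27]
0.1 [430.13 148.07 174.75]
-0.0 [427.75 147.54 156.  ]
[708.24 205.69 332.61] [-0.41 -0.56  0.18] [ 0.22  0.66  0.93 -0.    1.55 -1.55]
```

>>> arm_command(delta_pos=[[-1.2, 0, -0.2], [-2.4, -0.1, -0.3], [-3.2, -0.3, 0], [-4.1, -0.5, 0.2], [-5, -0.7, 0.4], [-5.9, -0.9, 0.6], [-6.8, -1.1, 0.7], [-7.7, -1.3, 0.8], [-8.6, -1.5, 0.8], [-9.5, -1.7, 0.8], [-10.5, -1.9, 0.7], [-11.4, -2.1, 0.6]], dr=[[0, 0, 0], [0, 0, 0], [0, 0, 0], [0, 0, 0], [0, 0, 0], [0, 0, 0], [0, 0, 0], [0, 0, 0], [0, 0, 0], [0, 0, 0], [0, 0, 0], [0, 0, 0]])

```text
time: 31.75
tcp_pos: [593.2, 184.3, 336.4]
tcp_rot: [0.314, -3.125, 0.0]
ft_force: [3.5, 1.5, -1.0]
gripper_width: 0.0
```

```bash
python3 jars.py 12; python3 -c "
from h import *
crop('s12',150,50,330,250,3,'c12');a=cv2.imread('pics/c12.png');b=cv2.resize(cv2.imread('pics/w12.png'),None,fx=.45,fy=.45)
o=np.zeros((600,792,3),np.uint8);o[:,:540]=a;o[:189,540:]=b;cv2.imwrite('pics/o12.png',o);print(read_state()['ft_force'])"
```

```text
[593.2 184.3 336.4]
2736 [275.8  71.1] [190   1 171 171] [497.6 162.1]
1420 [312.6  27.5] [293   5  40  47] [451.4 189.3]
1408 [229.9  42.1] [210  20  41  45] [480.3 112.8]
1110 [321.2 129.3] [303 111  38  38] [544.3 219.9]
1115 [234.9 131.1] [216 113  39  38] [564.  131.8]
[ 0.44936267  0.5625804  -0.66326422]
```

View pics/o12.png

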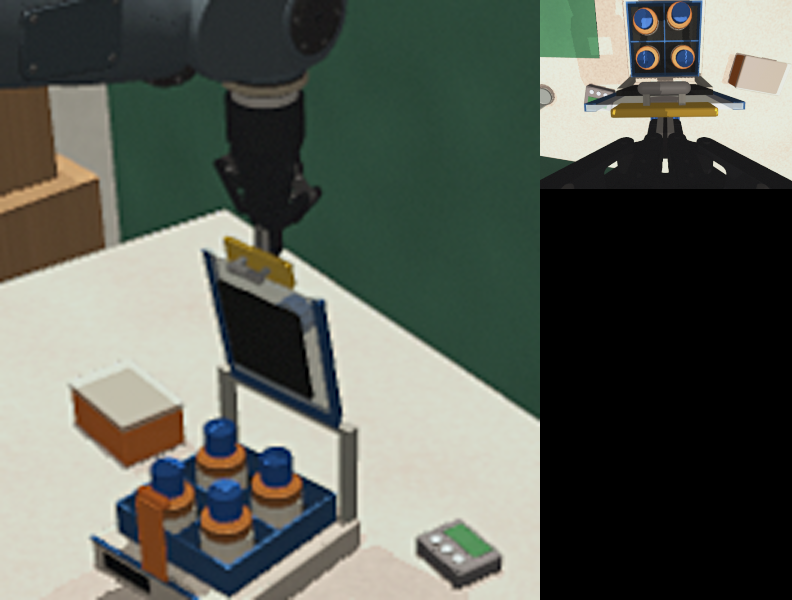

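>>> arm_command(delta_pos=[[-0.9, -0.2, -0.2], [-1.8, -0.4, -0.4], [-2.7, -0.6, -0.6], [-3.6, -0.8, -0.9], [-4.5, -1, -1.3], [-5.3, -1.2, -1.7], [-6.2, -1.4, -2.1], [-7, -1.55, -2.6], [-7.8, -1.7, -3.1], [-8.6, -1.9, -3.6], [-9.4, -2, -4.2], [-10.1, -2.2, -4.8], [-10.8, -2.4, -5.5], [-11.4, -2.5, -6.2], [-12.6, -2.8, -7.6]], dr=[[0, 0, 0], [0, 0, 0], [0, 0, 0], [0, 0, 0], [0, 0, 0], [0, 0, 0], [0, 0, 0], [0, 0, 0], [0, 0, 0], [0, 0, 0], [0, 0, 0], [0, 0, 0], [0, 0, 0], [0, 0, 0], [0, 0, 0]])

```text
time: 33.72
tcp_pos: [467.9, 156.6, 260.6]
tcp_rot: [-0.314, 3.125, 0.0]
ft_force: [2.5, 1.0, 0.4]
gripper_width: -0.1
```

```bash
cat > look.py <<'E'
from h import *
import sys
t=sys.argv[1]; x0,y0=map(int,sys.argv[2:4]) if len(sys.argv)>2 else (150,80)
s=read_state();print(s['time'],s['tcp_pos'],s['ft_force'],s['moment'],s['gripper_width'])
snap('side','s'+t);w=snap('wrist','w'+t)['img']
crop('s'+t,x0,y0,x0+130,y0+180,3,'tmp');a=cv2.imread('pics/tmp.png')
o=np.zeros((540,798,3),np.uint8);o[:,:390]=a;o[:306,390:]=cv2.resize(w,(408,306));cv2.imwrite(f'pics/o{t}.png',o)
E
python3 look.py 13
```

```text
33.725 [467.85468959 156.59224175 260.56662985] [2.45146325 1.01778519 0.35011336] [ 0.0621423  -0.32271049  0.00361111] -0.11036707851876884
```

View pics/o13.png

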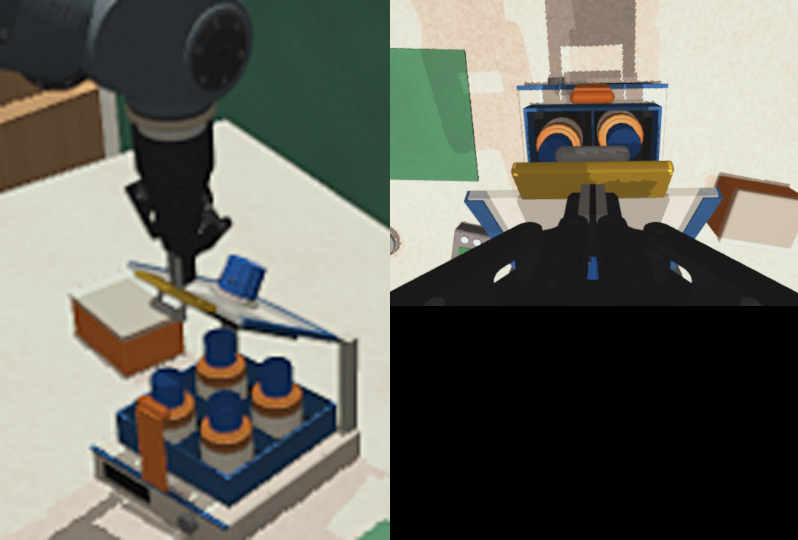

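>>> arm_command(delta_pos=[[-0.6, -0.1, -0.8], [-1.1, -0.25, -1.6], [-1.6, -0.35, -2.4], [-2, -0.45, -3.3], [-2.4, -0.5, -4.1], [-2.8, -0.6, -5], [-3.1, -0.7, -5.9], [-3.4, -0.75, -6.8], [-3.5, -0.8, -7.2], [-3.5, -0.8, -7.2]], dr=[[0, 0, 0], [0, 0, 0], [0, 0, 0], [0, 0, 0], [0, 0, 0], [0, 0, 0], [0, 0, 0], [0, 0, 0], [0, 0, 0], [0, 0, 0]])

```text
time: 35.08
tcp_pos: [432.6, 148.5, 188.5]
tcp_rot: [0.314, -3.125, 0.0]
ft_force: [0.1, 0.5, 0.3]
gripper_width: -0.0
```

```bash
python3 look.py 14
```

```text
35.075 [432.61087843 148.50428278 188.46036872] [0.09436175 0.5335415  0.2711968 ] [-0.03076026  0.03168775 -0.01939237] -0.02740352859762269
```

View pics/o14.png

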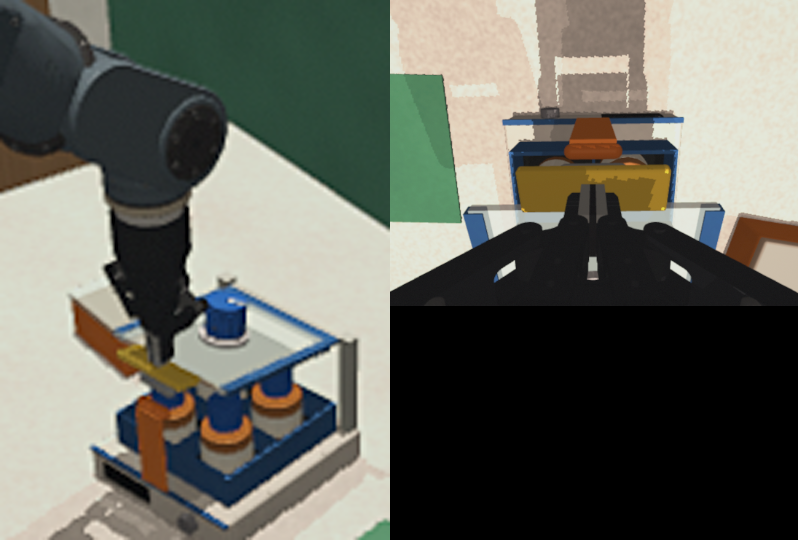

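>>> arm_command(delta_pos=[[-0.1, 0, -0.4], [-0.2, 0, -0.8], [-0.3, -0.1, -1.1], [-0.3, -0.1, -1.4], [-0.3, -0.1, -1.4]], dr=[[0, 0, 0], [0, 0, 0], [0, 0, 0], [0, 0, 0], [0, 0, 0]])

```text
time: 35.8
tcp_pos: [429.7, 147.5, 174.5]
tcp_rot: [0.314, -3.125, 0.0]
ft_force: [0.7, -0.1, -1.0]
gripper_width: 0.1
```

>>> arm_command(delta_pos=[[0, 0, -0.15], [0, 0, -0.3], [0, 0, -0.4], [0, 0, -0.4]], dr=[[0, 0, 0], [0, 0, 0], [0, 0, 0], [0, 0, 0]])

```text
time: 36.3
tcp_pos: [429.8, 147.6, 171.0]
tcp_rot: [0.314, -3.126, 0.0]
ft_force: [-3.4, -1.0, 7.0]
gripper_width: 0.1
```

Catch contact begins; press in small steps.

>>> arm_command(delta_pos=[[0, 0, -0.1], [0, 0, -0.2], [0, 0, -0.2]], dr=[[0, 0, 0], [0, 0, 0], [0, 0, 0]])

```text
time: 36.67
tcp_pos: [429.7, 147.5, 169.3]
tcp_rot: [0.314, -3.125, 0.0]
ft_force: [-6.9, -1.5, 11.4]
gripper_width: -0.2
```

>>> arm_command(delta_pos=[[0, 0, -0.1], [0, 0, -0.2], [0, 0, -0.2]], dr=[[0, 0, 0], [0, 0, 0], [0, 0, 0]])

```text
time: 37.05
tcp_pos: [429.7, 147.5, 167.8]
tcp_rot: [0.314, -3.125, 0.0]
ft_force: [-8.6, -2.5, 18.9]
gripper_width: 0.1
```

>>> arm_command(delta_pos=[[0, 0, -0.1], [0, 0, -0.2], [0, 0, -0.2]], dr=[[0, 0, 0], [0, 0, 0], [0, 0, 0]])

```text
time: 37.42
tcp_pos: [429.5, 147.5, 165.9]
tcp_rot: [0.314, -3.125, 0.0]
ft_force: [-9.8, -2.7, 21.4]
gripper_width: -0.0
```

>>> arm_command(delta_pos=[[0, 0, -0.1], [0, 0, -0.2], [0, 0, -0.2]], dr=[[0, 0, 0], [0, 0, 0], [0, 0, 0]])

```text
time: 37.8
tcp_pos: [429.3, 147.5, 163.4]
tcp_rot: [0.314, -3.125, 0.0]
ft_force: [-7.5, -2.2, 14.4]
gripper_width: -0.1
```

>>> arm_command(delta_pos=[[0, 0, -0.1], [0, 0, -0.2], [0, 0, -0.2]], dr=[[0, 0, 0], [0, 0, 0], [0, 0, 0]])

```text
time: 38.17
tcp_pos: [429.2, 147.4, 161.0]
tcp_rot: [0.314, -3.124, 0.0]
ft_force: [-6.5, -1.4, 8.7]
gripper_width: 0.1
```

>>> arm_command(delta_pos=[[0, 0, -0.1], [0, 0, -0.2], [0, 0, -0.2], [0, 0, -0.2]], dr=[[0, 0, 0], [0, 0, 0], [0, 0, 0], [0, 0, 0]])

```text
time: 38.67
tcp_pos: [429.3, 147.4, 158.8]
tcp_rot: [0.314, -3.124, 0.0]
ft_force: [-5.0, -1.1, 7.5]
gripper_width: 0.2
```

>>> arm_command(delta_pos=[[0, 0, -0.1], [0, 0, -0.2], [0, 0, -0.2], [0, 0, -0.2]], dr=[[0, 0, 0], [0, 0, 0], [0, 0, 0], [0, 0, 0]])

```text
time: 39.17
tcp_pos: [430.0, 147.6, 156.7]
tcp_rot: [-0.314, 3.126, 0.0]
ft_force: [-0.6, 0.6, 0.6]
gripper_width: 0.1
```

```bash
python3 look.py 15
```

```text
39.175 [429.98260129 147.58646334 156.74897637] [-0.60885291  0.63510022  0.62203123] [ 0.0240388  -0.00033608 -0.01876306] 0.12258745321164541
```

View pics/o15.png

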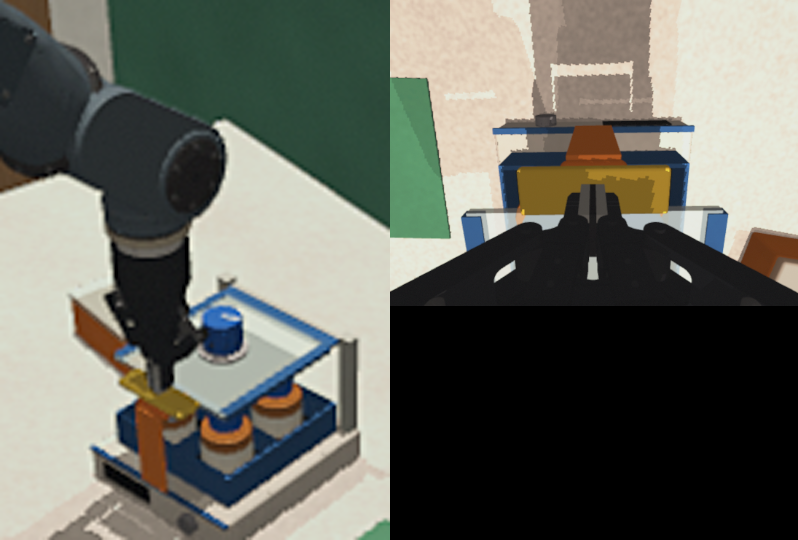

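>>> arm_command(delta_pos=[[0, 0, -0.1], [0, 0, -0.15], [0, 0, -0.15]], dr=[[0, 0, 0], [0, 0, 0], [0, 0, 0]])

```text
time: 39.65
tcp_pos: [430.0, 147.6, 155.4]
tcp_rot: [-0.314, 3.126, 0.0]
ft_force: [-0.8, 0.6, 3.6]
gripper_width: 0.2
```

>>> arm_command(delta_pos=[[0, 0, 3], [0, 0, 8], [0, 0, 13], [2, 0.5, 16], [4, 1, 17.5], [5, 1.2, 17.5], [5, 1.2, 17.5], [5, 1.2, 17.5]], dr=[[0, 0, 0], [0, 0, 0], [0, 0, 0], [0, 0, 0], [0, 0, 0], [0, 0, 0], [0, 0, 0], [0, 0, 0]])

```text
time: 40.65
tcp_pos: [479.2, 159.4, 329.4]
tcp_rot: [0.314, -3.124, 0.0]
ft_force: [0.2, 1.0, 0.4]
gripper_width: -0.2
```

```bash
python3 look.py 16;cp pics/w16.png pics/w16v.png
```

```text
40.65 [479.17232233 159.41071124 329.36627128] [0.16711958 0.97906392 0.41166354] [ 0.04907425 -0.01515846  0.01173217] -0.21024633838455745
```

View pics/o16.png

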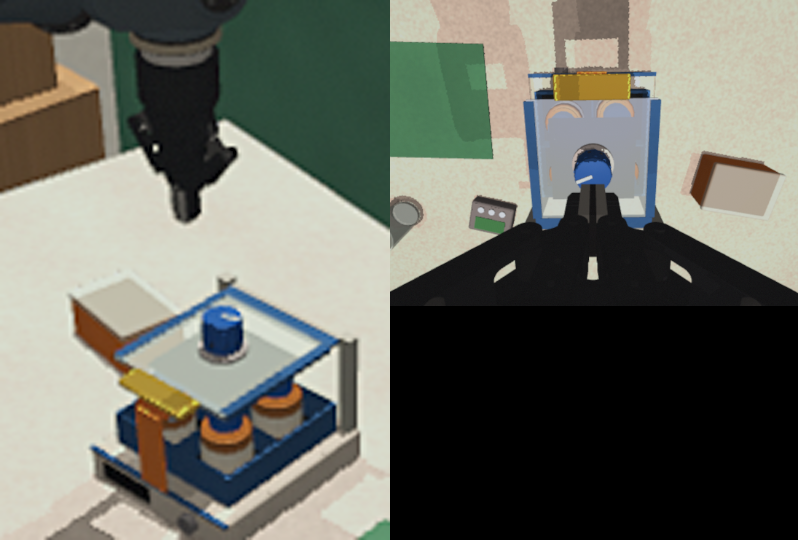

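View pics/w16v.png

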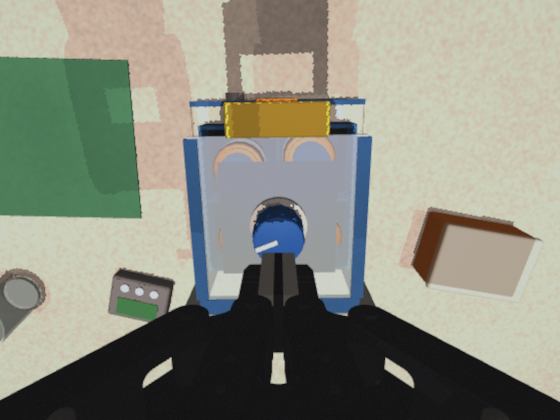

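```bash
python3 - <<'E'
from h import *
np.set_printoptions(precision=2,suppress=True)
crop('w16',235,190,325,275,7,'c16')
d=load('w16'); im=cv2.imread('pics/w16.png')
for p in [(278,239)]: print(atz(d,*p,198))
a=atz(d,255,250,198);b=atz(d,278,240,198);v=a-b;print(np.arctan2(v[1],v[0]))
E
```

```text
[514.81 166.14 198.  ]
-0.9342670125776125
```

View pics/c16.png

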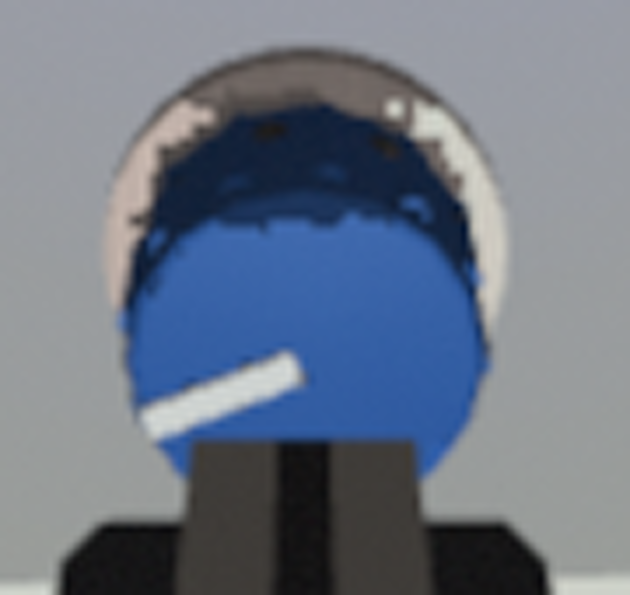

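>>> arm_command(delta_pos=[[1.5, 0.3, 0], [3.6, 0.7, 0], [3.6, 0.7, -4], [3.6, 0.7, -8], [3.6, 0.7, -8]], dr=[[0, 0, 0], [0, 0, 0], [0, 0, 0], [0, 0, 0], [0, 0, 0]], grip=0.78)

```text
time: 41.38
tcp_pos: [515.2, 166.4, 248.0]
tcp_rot: [0.313, -3.121, 0.001]
ft_force: [0.0, -0.3, -0.1]
gripper_width: 66.3
```

```bash
python3 look.py 17
```

```text
41.375 [515.24213946 166.39111797 248.00162722] [ 0.0331838  -0.29536866 -0.12744201] [ 0.00352888 -0.04466998 -0.03235458] 66.28297932762409
```

View pics/w17.png

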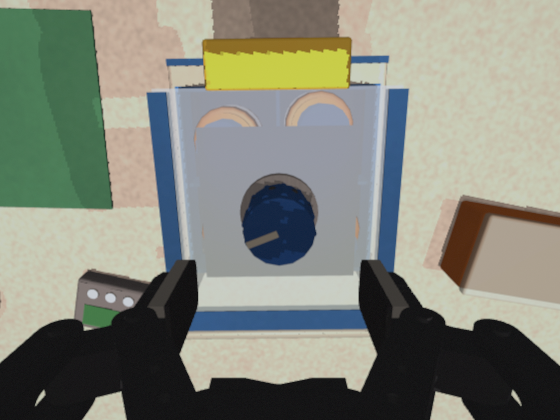

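```bash
python3 - <<'E'
from h import *
d=load('w17')
for p in [(280,226),(280,229),(280,232)]: print(atz(d,*p,198))
crop('w17',230,160,330,280,5,'c17')
E
```

```text
[512.81226789 166.63964681 198.        ]
[514.58307611 167.00121257 198.        ]
[516.3626287  167.36456377 198.        ]
```

View pics/c17.png

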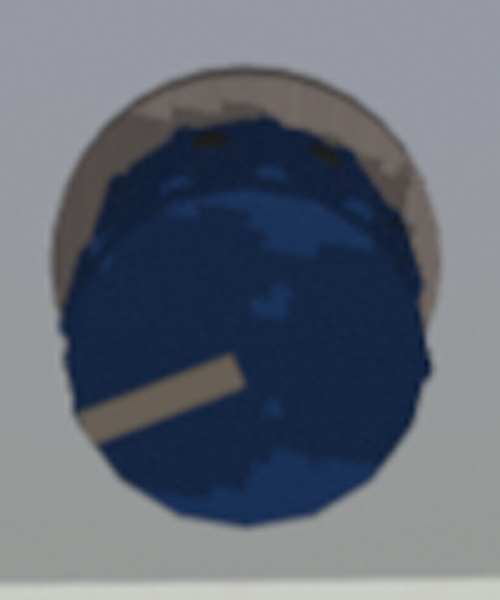

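>>> arm_command(delta_pos=[[0, 0.05, -3], [0, 0.05, -5.5], [0, 0.05, -7.2], [0, 0.05, -7.9], [0, 0.05, -7.9], [0, 0.05, -7.9]], dr=[[0, 0, 0], [0, 0, 0], [0, 0, 0], [0, 0, 0], [0, 0, 0], [0, 0, 0]])

```text
time: 42.22
tcp_pos: [516.4, 167.2, 172.2]
tcp_rot: [-0.314, 3.124, 0.0]
ft_force: [0.4, -0.6, 0.2]
gripper_width: 66.4
```

>>> arm_command(delta_pos=[[0, 0, 0], [0, 0, 0], [0, 0, 0], [0, 0, 0], [0, 0, 0]], dr=[[0, 0, 0], [0, 0, 0], [0, 0, 0], [0, 0, 0], [0, 0, 0]], grip=0.3, grip_force=50)

```text
time: 42.85
tcp_pos: [516.2, 167.1, 172.1]
tcp_rot: [-0.314, 3.125, 0.0]
ft_force: [-0.9, -0.9, 5.5]
gripper_width: 40.5
```

```bash
python3 look.py 18
```

```text
42.85 [516.21580905 167.10945319 172.10421369] [-0.91347112 -0.91454793  5.4664229 ] [-0.13301909  0.23276089  0.0390758 ] 40.526466387812214
```

View pics/o18.png

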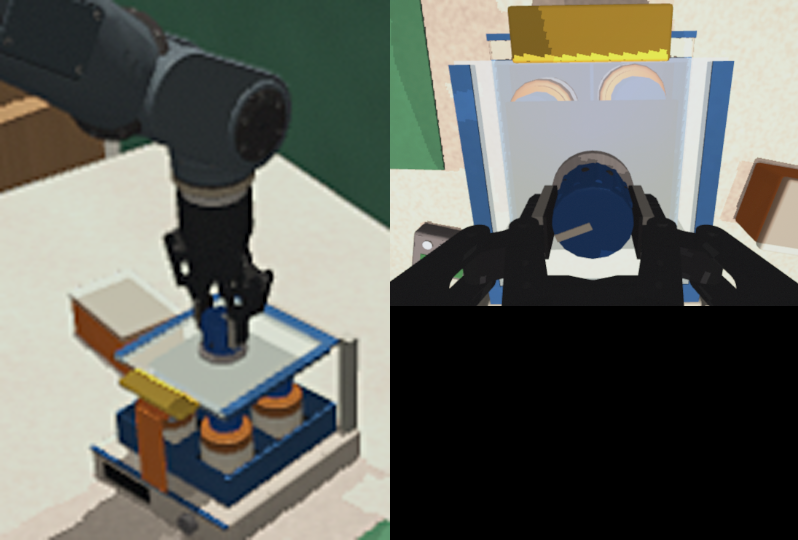

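>>> arm_command(delta_pos=[[0, 0, 0], [0, 0, 0], [0, 0, 0], [0, 0, 0], [0, 0, 0], [0, 0, 0], [0, 0, 0], [0, 0, 0], [0, 0, 0], [0, 0, 0], [0, 0, 0], [0, 0, 0], [0, 0, 0], [0, 0, 0]], dr=[[0, 0, -0.08], [0, 0, -0.16], [0, 0, -0.24], [0, 0, -0.32], [0, 0, -0.4], [0, 0, -0.48], [0, 0, -0.56], [0, 0, -0.64], [0, 0, -0.72], [0, 0, -0.8], [0, 0, -0.9], [0, 0, -1.0], [0, 0, -1.1], [0, 0, -1.2]])

```text
time: 44.7
tcp_pos: [516.8, 168.4, 172.2]
tcp_rot: [1.51, 2.754, 0.006]
ft_force: [2.5, 8.2, 1.5]
gripper_width: 40.7
```

```bash
python3 look.py 19
```

```text
44.7 [516.79904601 168.42980887 172.22683379] [2.52735    8.24881516 1.53289666] [ 1.46344302 -0.33084798  0.13805456] 40.68276595395915
```

View pics/o19.png

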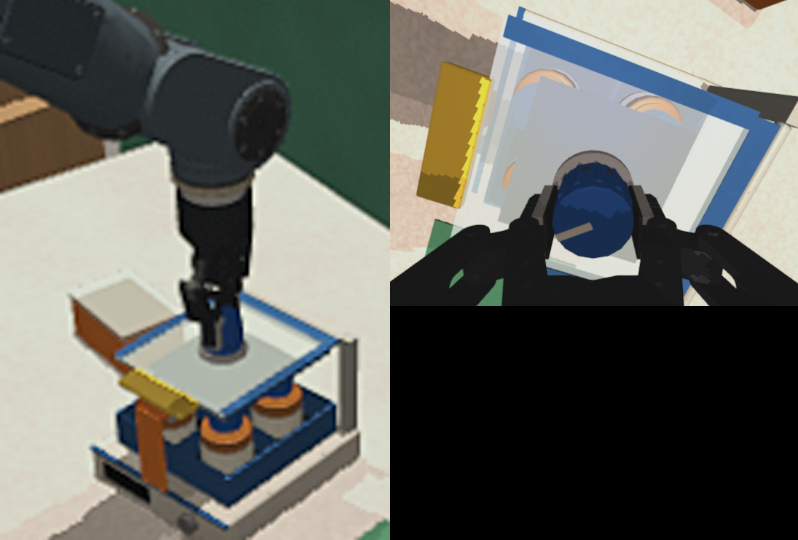

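>>> arm_command(delta_pos=[[0, -0.05, 0], [0, -0.05, 0], [0, -0.05, 0]], dr=[[0, 0, -0.05], [0, 0, -0.1], [0, 0, -0.1]])

```text
time: 45.18
tcp_pos: [516.9, 168.4, 172.2]
tcp_rot: [1.642, 2.677, 0.007]
ft_force: [2.9, 12.9, -0.2]
gripper_width: 40.6
```

```bash
python3 -c "
from h import *
s=read_state();print(s['moment'],s['ft_force'],s['joint_positions'][5],s['joint_torque'][5])"
```

```text
[ 2.00520974 -0.4270316   0.12090309] [ 2.8779384  12.9495016  -0.20309762] -0.2439241805994515 0.37525830790400505
```

>>> arm_command(delta_pos=[[0, 0, 0], [0, 0, 0], [0, 0, 0]], dr=[[0, 0, -0.05], [0, 0, -0.1], [0, 0, -0.1]])

```text
time: 45.55
tcp_pos: [517.0, 168.4, 172.2]
tcp_rot: [1.774, 2.592, 0.008]
ft_force: [4.0, 11.8, 1.3]
gripper_width: 40.4
```

```bash
python3 -c "
from h import *
s=read_state();print(s['moment'],s['ft_force'],s['joint_positions'][5],s['joint_torque'][5])"
```

```text
[ 2.08765739 -0.61424325  0.08434783] [ 4.01507082 11.82262478  1.31890275] -0.14388531630598228 0.3724770527333021
```

>>> arm_command(delta_pos=[[0, 0, 0], [0, 0, 0], [0, 0, 0]], dr=[[0, 0, -0.05], [0, 0, -0.1], [0, 0, -0.1]])

```text
time: 45.92
tcp_pos: [517.2, 168.5, 172.2]
tcp_rot: [1.901, 2.5, 0.008]
ft_force: [3.7, 12.1, 0.2]
gripper_width: 40.9
```

```bash
python3 -c "
from h import *
s=read_state();print(s['moment'],s['ft_force'],s['joint_positions'][5],s['joint_torque'][5])"
```

```text
[ 2.11759506 -0.68940792  0.16249794] [ 3.74701902 12.1326304   0.1639064 ] -0.0440184897982794 0.4475306812673807
```

>>> arm_command(delta_pos=[[0.03, 0.08, 0], [0.03, 0.08, 0], [0.03, 0.08, 0]], dr=[[0, 0, -0.04], [0, 0, -0.08], [0, 0, -0.1]])

```text
time: 46.3
tcp_pos: [517.3, 168.7, 172.2]
tcp_rot: [2.024, 2.402, 0.006]
ft_force: [2.4, 9.6, 1.4]
gripper_width: 40.5
```

```bash
python3 -c "
from h import *
s=read_state();print(s['moment'],s['ft_force'],s['joint_positions'][5],s['joint_torque'][5])"
```

```text
[ 1.35864742 -0.5044341   0.17542933] [2.41690384 9.55179452 1.43651369] 0.05746968320509843 0.02768152509815991
```

>>> arm_command(delta_pos=[[0, 0, 0], [0, 0, 0], [0, 0, 0]], dr=[[0, 0, -0.04], [0, 0, -0.08], [0, 0, -0.1]])

```text
time: 46.68
tcp_pos: [517.4, 168.7, 172.2]
tcp_rot: [2.142, 2.297, 0.007]
ft_force: [4.8, 8.8, 0.8]
gripper_width: 40.4
```

```bash
python3 -c "
from h import *
s=read_state();print(s['moment'],s['ft_force'],s['joint_positions'][5],s['joint_torque'][5])"
```

```text
[ 1.45161298 -0.58836939  0.13367431] [4.76563599 8.76730871 0.7599805 ] 0.15756376188630958 -0.053064271342009306
```

```bash
python3 look.py 20
```

```text
46.675 [517.44194364 168.69997537 172.24890637] [4.76563599 8.76730871 0.7599805 ] [ 1.45161298 -0.58836939  0.13367431] 40.41004281425334
```

View pics/o20.png

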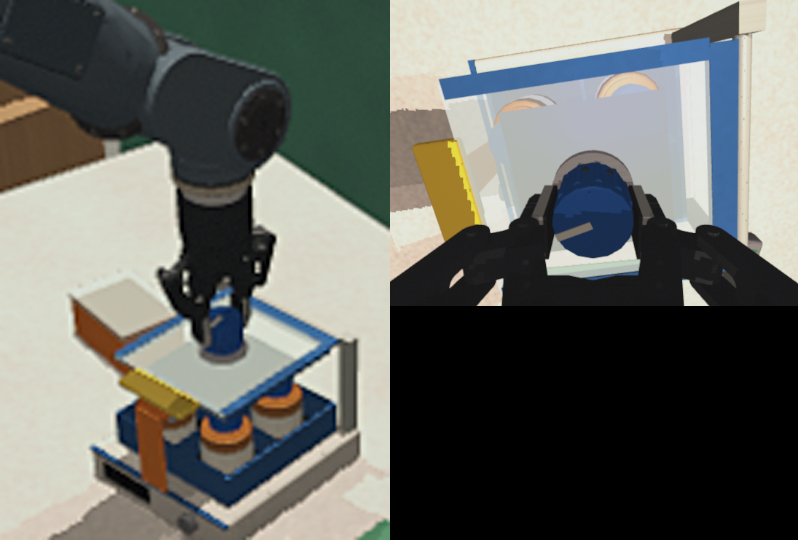

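>>> arm_command(delta_pos=[[0.03, 0.05, 0], [0.03, 0.05, 0], [0.03, 0.05, 0]], dr=[[0, 0, -0.04], [0, 0, -0.08], [0, 0, -0.1]])

```text
time: 47.15
tcp_pos: [517.6, 168.8, 172.2]
tcp_rot: [2.254, 2.187, 0.006]
ft_force: [3.1, 5.6, 2.4]
gripper_width: 40.5
```

```bash
python3 -c "
from h import *
s=read_state();print(s['moment'],s['ft_force'],s['joint_positions'][5],s['joint_torque'][5])"
```

```text
[ 0.90926297 -0.48627144  0.01527911] [3.14858331 5.64042043 2.44041481] 0.25842766790867316 -0.12499223928898573
```

>>> arm_command(delta_pos=[[0, 0, 0], [0, 0, 0], [0, 0, 0]], dr=[[0, 0, -0.04], [0, 0, -0.08], [0, 0, -0.1]])

```text
time: 47.52
tcp_pos: [517.7, 168.9, 172.3]
tcp_rot: [2.361, 2.072, 0.006]
ft_force: [3.4, 5.8, 1.3]
gripper_width: 40.7
```

```bash
python3 -c "
from h import *
s=read_state();print(s['moment'],s['ft_force'],s['joint_positions'][5],s['joint_torque'][5])"
```

```text
[ 0.90412036 -0.56093518 -0.01026797] [3.41333274 5.79889535 1.30953937] 0.35853761063738965 -0.19874668680131435
```

>>> arm_command(delta_pos=[[0, 0, 0], [0, 0, 0], [0, 0, 0]], dr=[[0, 0, -0.04], [0, 0, -0.08], [0, 0, -0.1]])

```text
time: 47.9
tcp_pos: [517.8, 168.8, 172.2]
tcp_rot: [2.461, 1.951, 0.007]
ft_force: [4.4, 5.6, 0.6]
gripper_width: 40.3
```

```bash
python3 -c "
from h import *
s=read_state();print(s['moment'],s['ft_force'],s['joint_positions'][5],s['joint_torque'][5])"
```

```text
[ 0.93123081 -0.76681871  0.08446525] [4.35662059 5.63123731 0.64932061] 0.45850624764172615 -0.1308828592300415
```

```bash
cat > mz.py <<'E'
from h import *
m=[];f=[]
for i in range(8):
    s=read_state();m.append(s['moment'][2]);f.append(s['joint_torque'][5]);camera('side')
print('Mz',np.mean(m).round(3),np.std(m).round(3),'tau6',np.mean(f).round(3),np.std(f).round(3),s['joint_positions'][5],s['ft_force'])
E
python3 mz.py; python3 look.py 21
```

```text
Mz -0.03 0.057 tau6 -0.04 0.081 0.4576263854114395 [4.83999068 5.56486028 0.11000133]
48.3 [517.85188153 168.79412141 172.21583608] [4.54046955 5.52728487 0.01457998] [ 0.87546417 -0.79587547 -0.06418089] 40.807551470712326
```

View pics/o21.png

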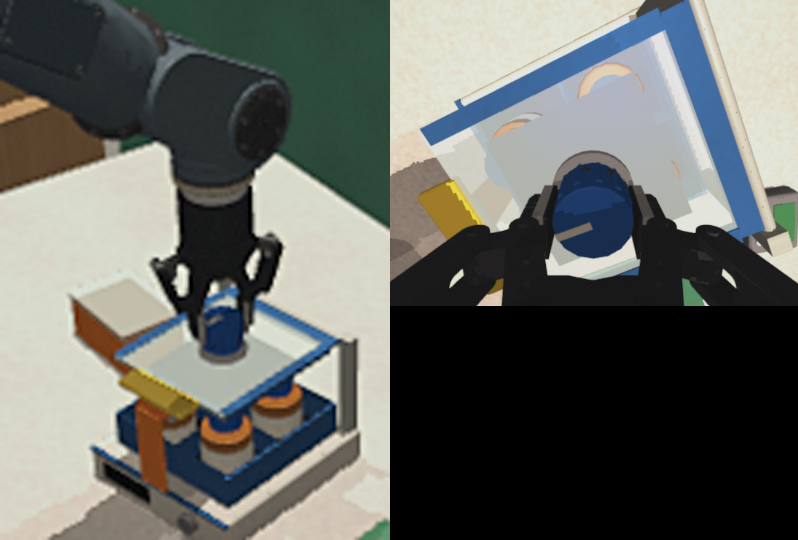

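>>> arm_command(delta_pos=[[0.03, 0.05, 0], [0.03, 0.05, 0], [0.03, 0.05, 0], [0.03, 0.05, 0]], dr=[[0, 0, -0.05], [0, 0, -0.1], [0, 0, -0.15], [0, 0, -0.15]])

```text
time: 48.9
tcp_pos: [518.1, 168.8, 172.2]
tcp_rot: [2.6, 1.762, 0.006]
ft_force: [5.4, 2.2, 0.9]
gripper_width: 40.7
```

```bash
python3 mz.py
```

```text
Mz 0.042 0.041 tau6 0.085 0.105 0.6082662259428591 [4.23880958 1.81924254 1.9791179 ]
```

>>> arm_command(delta_pos=[[0, 0, 0], [0, 0, 0], [0, 0, 0]], dr=[[0, 0, -0.05], [0, 0, -0.1], [0, 0, -0.1]])

```text
time: 49.68
tcp_pos: [518.3, 168.7, 172.2]
tcp_rot: [2.684, 1.63, 0.006]
ft_force: [5.8, 1.9, 1.1]
gripper_width: 40.6
```

```bash
python3 mz.py
```

```text
Mz 0.368 0.029 tau6 0.414 0.103 0.7078515539776647 [5.9021573  2.9840894  1.18696374]
```

>>> arm_command(delta_pos=[[0, 0, 0], [0, 0, 0]], dr=[[0, 0, -0.05], [0, 0, -0.05]])

```text
time: 50.32
tcp_pos: [518.3, 168.7, 172.3]
tcp_rot: [2.724, 1.562, 0.006]
ft_force: [5.4, 1.7, 1.3]
gripper_width: 40.3
```

```bash
python3 mz.py
```

```text
Mz 0.105 0.033 tau6 0.143 0.094 0.7581903307689891 [6.25393194 2.21914907 0.41237933]
```

>>> arm_command(delta_pos=[[0, 0, 0], [0, 0, 0]], dr=[[0, 0, -0.05], [0, 0, -0.05]])

```text
time: 50.98
tcp_pos: [518.4, 168.8, 172.3]
tcp_rot: [2.763, 1.493, 0.007]
ft_force: [6.7, 1.1, 1.1]
gripper_width: 40.2
```

```bash
python3 mz.py
```

```text
Mz 0.053 0.02 tau6 0.106 0.101 0.8082255939485239 [6.53763827 1.74066956 1.24813533]
```

>>> arm_command(delta_pos=[[0, 0, 0], [0, 0, 0]], dr=[[0, 0, -0.05], [0, 0, -0.05]])

```text
time: 51.62
tcp_pos: [518.4, 168.7, 172.3]
tcp_rot: [2.799, 1.424, 0.007]
ft_force: [6.3, 0.9, 0.7]
gripper_width: 40.5
```

```bash
python3 mz.py
```

```text
Mz 0.029 0.038 tau6 0.071 0.1 0.8583277933922464 [6.40717085 1.84020912 1.00108775]
```

```bash
python3 look.py 22
```

```text
52.025 [518.4248822  168.72165322 172.27829513] [6.83582904 1.62851553 0.9300521 ] [ 0.22207619 -0.99462612 -0.00752851] 40.38932401812895
```

View pics/o22.png

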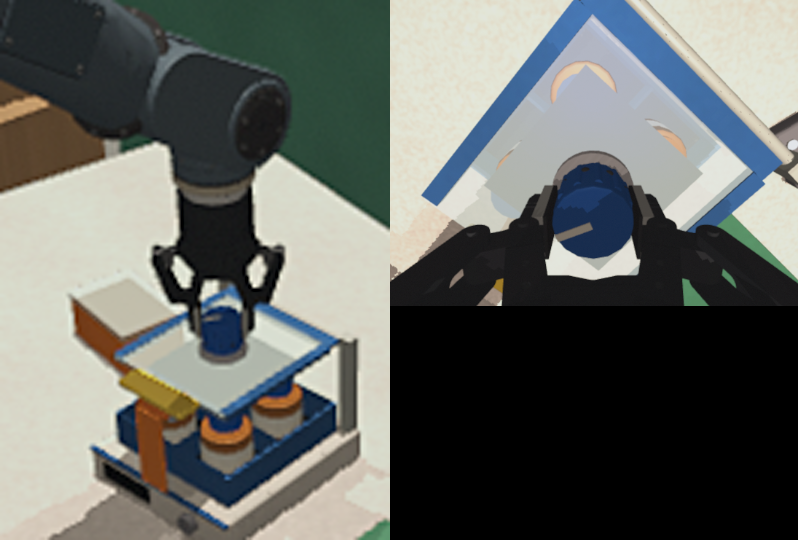

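>>> arm_command(delta_pos=[[0, 0, 0], [0, 0, 0], [0, 0, 0], [0, 0, 0], [0, 0, 3], [0, 0, 7], [0, 0, 12], [0, 0, 12]], dr=[[0, 0, 0], [0, 0, 0], [0, 0, 0], [0, 0, 0], [0, 0, 0], [0, 0, 0], [0, 0, 0], [0, 0, 0]], grip=0.8)

```text
time: 53.12
tcp_pos: [518.1, 168.7, 294.9]
tcp_rot: [2.798, 1.425, 0.01]
ft_force: [0.0, -0.3, -0.3]
gripper_width: 68.2
```

```bash
python3 look.py 23; python3 -c "
from h import *
crop('w23',200,120,360,290,3.5,'c23')"
```

```text
53.125 [518.10982043 168.70777678 294.94952134] [ 0.03262193 -0.26603339 -0.25364537] [-0.0270735  -0.05964577 -0.01992179] 68.217907413885
```

View pics/c23.png

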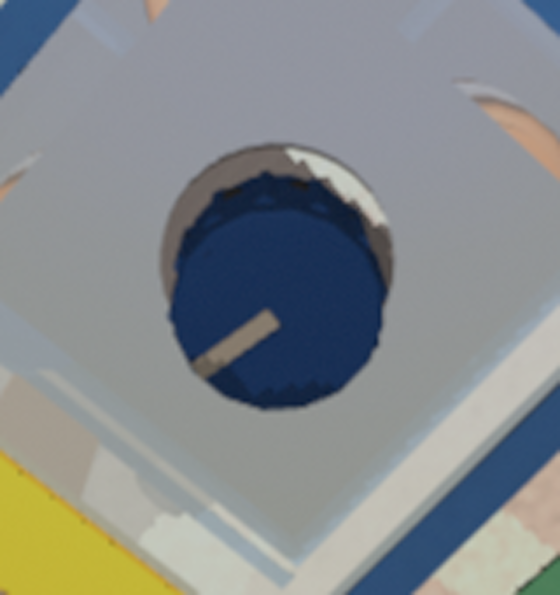

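View pics/o23.png

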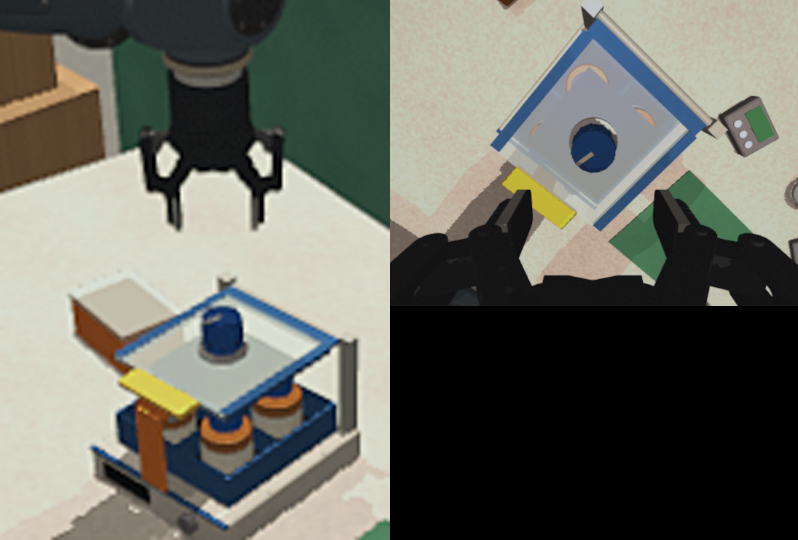

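```bash
python3 - <<'E'
from h import *
def ang(t,x0,y0,f,a,b):
    d=load(t);A=atz(d,*cp(x0,y0,f,*a),198);B=atz(d,*cp(x0,y0,f,*b),198);v=A-B
    print(t,np.linalg.norm(v),(.218-np.arctan2(v[1],v[0]))%(2*np.pi))
ang('w16',235,190,7,(148,422),(297,366))
ang('w17',230,160,5,(85,428),(240,370))
ang('w23',200,120,3.5,(203,368),(274,318))
E
```

```text
w16 18.654203945482827 1.205005860063651
w17 19.222708415140207 1.208874076663559
w23 17.34267949731401 3.354129461746517
```

```bash
python3 - <<'E'
from h import *
np.set_printoptions(precision=1,suppress=True)
T=load('top0');S=load('side0')
pt=tri([(T,*cp(280,120,4.4,602,127)),(S,*cp(230,210,4,620,54))]);print('post top',pt)
b=tri([(T,*cp(280,120,4.4,568,285)),(S,*cp(230,210,4,484,90))])[0]
print('posttop z265',atz(T,*cp(280,120,4.4,602,127),265),atz(S,*cp(230,210,4,620,54),265))
print('base',atz(T,*cp(280,120,4.4,527,188),12),atz(S,*cp(230,210,4,568,338),12))
print('ball',b,atz(T,*cp(280,120,4.4,568,285),262),atz(S,*cp(230,210,4,484,90),262))
s=read_state();print(s['tcp_pos'],s['tcp_rot'],s['joint_positions']);x=R(s['tcp_rot'])[:,0];print(np.arctan2(x[1],x[0]))
E
```

```text
post top (array([ 703.6, -310.5,  261.1]), [array([ 1.4, -1.5]), array([-1.9,  0.3])])
posttop z265 [ 698.9 -306.1  265. ] [ 704.6 -315.7  265. ]
base [ 701.9 -313.3   12. ] [ 696.2 -320.2   12. ]
ball [ 608.  -286.8  263.2] [ 607.2 -286.4  262. ] [ 610.2 -286.4  262. ]
[516.7 168.4 291.1] [2.8 1.4 0. ] [ 0.2  0.3  1.6 -0.   1.3  0.9]
0.9418514890052311
```

>>> arm_command(delta_pos=[[0, -2, 2], [-1, -6, 4], [-2, -11, 6], [-3, -17, 6], [-4, -23, 6], [-6, -29, 6], [-8, -35, 6], [-8, -41, 6], [-8, -45, 6], [-8, -45, 6], [-8, -45, 6]], dr=[[0, 0, 0.06], [0, 0, 0.12], [0, 0, 0.2], [0, 0, 0.3], [0, 0, 0.4], [0, 0, 0.5], [0, 0, 0.6], [0, 0, 0.6], [0, 0, 0.6], [0, 0, 0.6], [0, 0, 0.6]])

```text
time: 54.6
tcp_pos: [436.6, -281.1, 350.1]
tcp_rot: [-2.252, -2.187, 0.0]
ft_force: [-0.0, -0.0, 0.2]
gripper_width: 68.2
```

```bash
python3 look.py 24 230 200; python3 -c "
from h import *
snap('top','t24');crop('t24',250,110,450,280,3.9,'c24')"
```

```text
54.6 [ 436.58284021 -281.05520657  350.14122528] [-0.01374672 -0.02763016  0.23081054] [ 0.04572409 -0.02851707 -0.01050229] 68.21594344682451
```

View pics/w24.png

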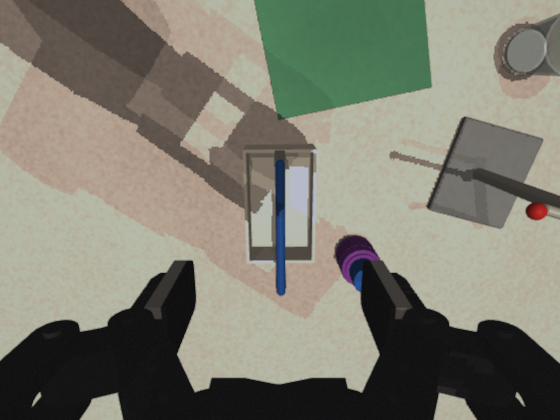

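View pics/o24.png

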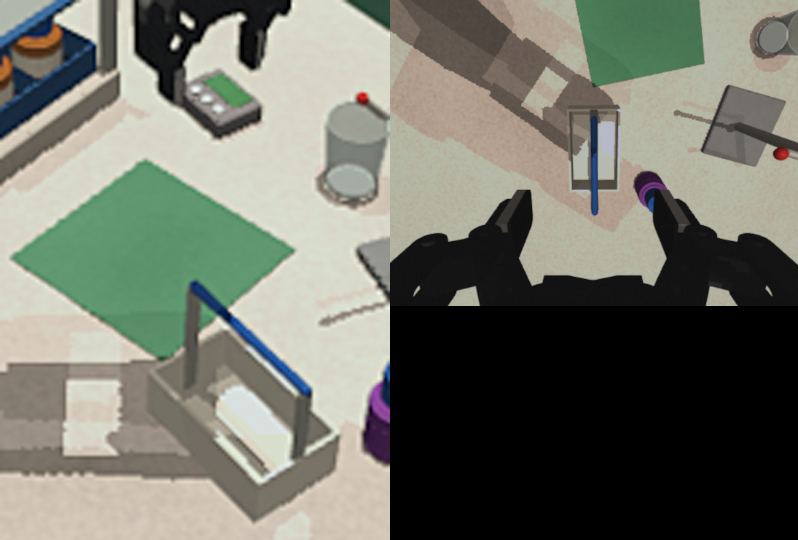

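View pics/c24.png

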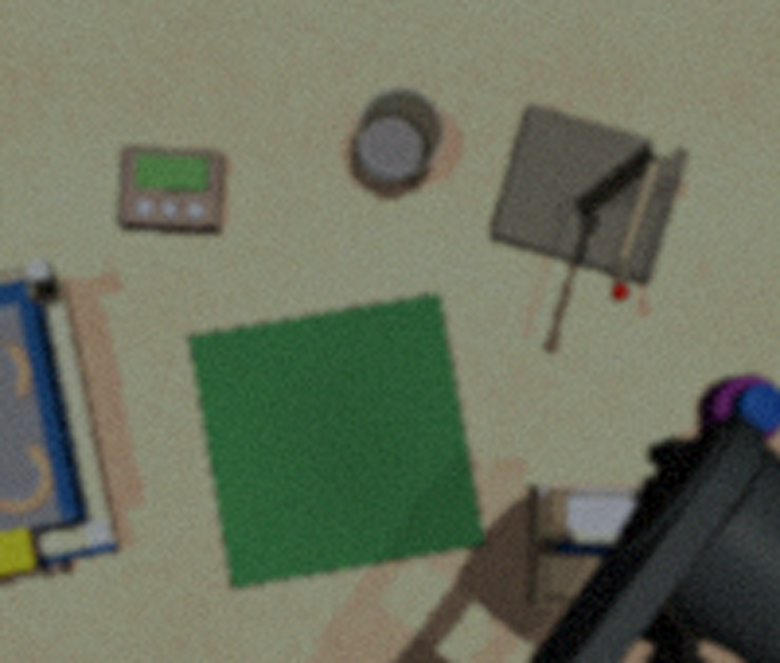

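```bash
python3 - <<'E'
from h import *
np.set_printoptions(precision=1,suppress=True)
d=load('w24')
a=atz(d,279.7,157,130);b=atz(d,280.8,292,130);print(a,b,(a+b)/2,np.linalg.norm(a-b),np.arctan2((b-a)[0]*1,-(b-a)[1]))
print('rim',[atz(d,*p,50) for p in [(245,146),(315,146),(313,262),(248,262)]])
print('ball',atz(d,537,211,262))
s=read_state();x=R(s['tcp_rot'])[:,0];print(np.arctan2(x[1],x[0]),s['tcp_pos'])
E
```

```text
[ 437.5 -267.1  130. ] [ 434.6 -418.1  130. ] [ 436.  -342.6  130. ] 151.04507574173996 -0.01930179755027911
rim [array([ 396. , -265.3,   50. ]), array([ 480.4, -267.7,   50. ]), array([ 477.7, -420.6,   50. ]), array([ 391.6, -418.2,   50. ])]
ball [ 607.2 -287.   262. ]
1.5430039988073145 [ 436.9 -280.7  351.1]
```

>>> arm_command(delta_pos=[[0, -1.5, -5], [0, -2.6, -10], [0, -2.6, -15], [0, -2.6, -20], [0, -2.6, -22.8], [0, -2.6, -23.7], [0, -2.6, -23.7]], dr=[[0, 0, 0], [0, 0, 0], [0, 0, 0], [0, 0, 0], [0, 0, 0], [0, 0, 0], [0, 0, 0]], grip=0.6)

```text
time: 55.62
tcp_pos: [437.2, -307.4, 114.8]
tcp_rot: [2.253, 2.189, 0.0]
ft_force: [-0.3, -0.7, 0.5]
gripper_width: 51.5
```

```bash
python3 look.py 25 230 200
```

```text
55.625 [ 437.16060831 -307.434358    114.77338251] [-0.31338033 -0.73356116  0.47581588] [0.02112996 0.00233668 0.05345329] 51.4948651357356
```

View pics/o25.png

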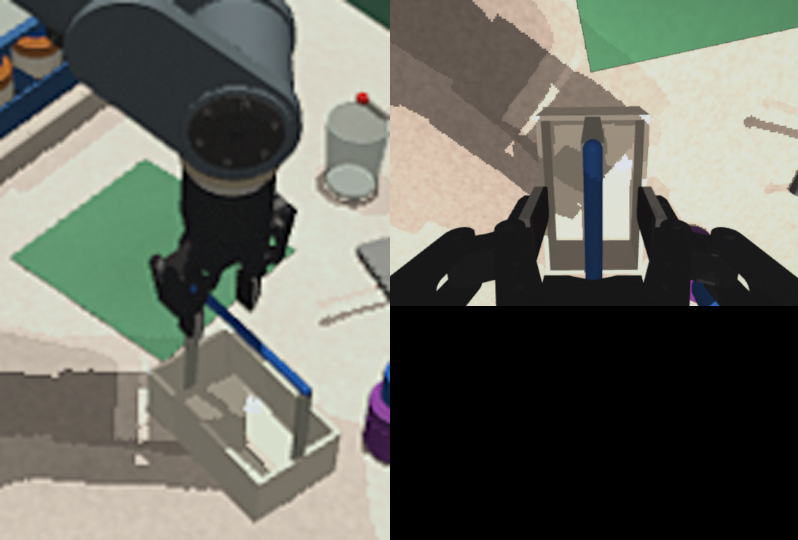

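>>> arm_command(delta_pos=[[0, 0, 0], [0, 0, 0], [0, 0, 0], [0, 0, 0], [0, 0, 0], [0, 0, 0], [0, 0, 0.5], [0, 0, 1.5], [0, 0, 3], [0, 0, 6], [0, 0, 10], [0, 0, 14], [0, 0, 16.5], [0, 0, 16.5]], dr=[[0, 0, 0], [0, 0, 0], [0, 0, 0], [0, 0, 0], [0, 0, 0], [0, 0, 0], [0, 0, 0], [0, 0, 0], [0, 0, 0], [0, 0, 0], [0, 0, 0], [0, 0, 0], [0, 0, 0], [0, 0, 0]], grip=0, grip_force=100)

```text
time: 57.48
tcp_pos: [437.3, -308.0, 281.5]
tcp_rot: [2.251, 2.186, 0.001]
ft_force: [0.4, 0.2, -3.4]
gripper_width: 6.3
```

```bash
python3 look.py 26 230 150
```

```text
57.475 [ 437.25186601 -308.01929805  281.49315306] [ 0.36149528  0.16436462 -3.4400557 ] [ 0.0767455   0.05018956 -0.03553717] 6.300724970997077
```

View pics/o26.png

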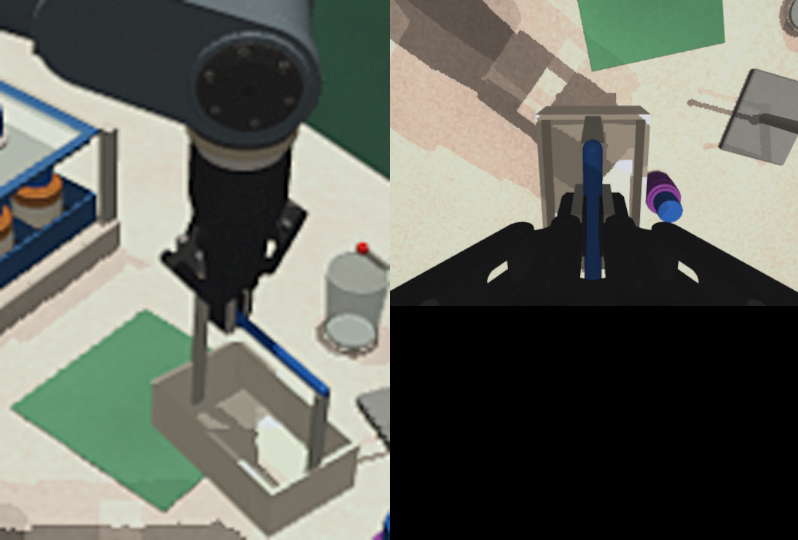

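>>> arm_command(delta_pos=[[1, 0.5, 0.3], [3, 1.5, 0.5], [6, 2.8, 0.5], [9, 4.2, 0.5], [12, 5.6, 0.5], [14.1, 6.6, 0.5], [14.1, 6.6, 0.5], [14.1, 6.6, 0.5]], dr=[[0, 0, -0.03], [0, 0, -0.08], [0, 0, -0.14], [0, 0, -0.2], [0, 0, -0.258], [0, 0, -0.258], [0, 0, -0.258], [0, 0, -0.258]])

```text
time: 58.58
tcp_pos: [577.0, -241.8, 283.2]
tcp_rot: [-2.515, -1.88, 0.002]
ft_force: [-0.5, -0.3, -1.9]
gripper_width: 6.0
```

```bash
python3 look.py 27 270 120;python3 -c "
from h import *
snap('top','t27');crop('t27',300,110,470,260,4.5,'c27')"
```

```text
58.575 [ 577.03945342 -241.75490344  283.21493557] [-0.4737272  -0.28595692 -1.89113044] [ 0.1135667  -0.04103828  0.05660526] 6.04853433800263
```

View pics/o27.png

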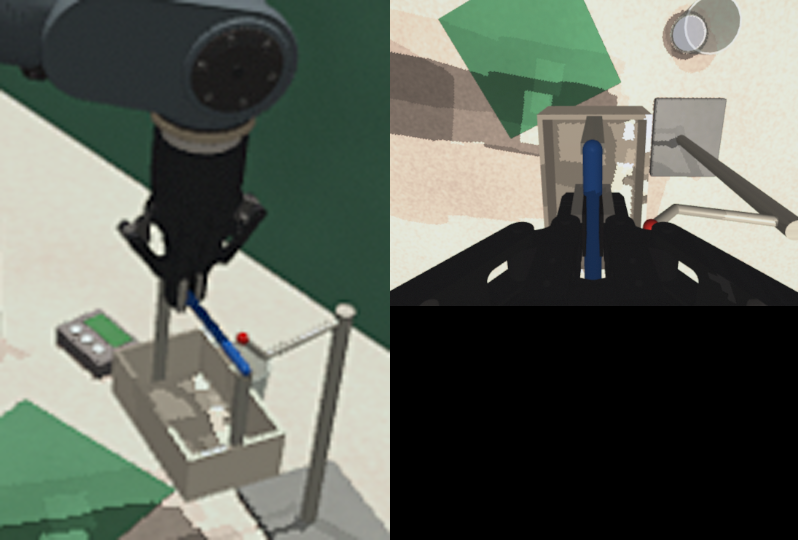

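View pics/w27.png

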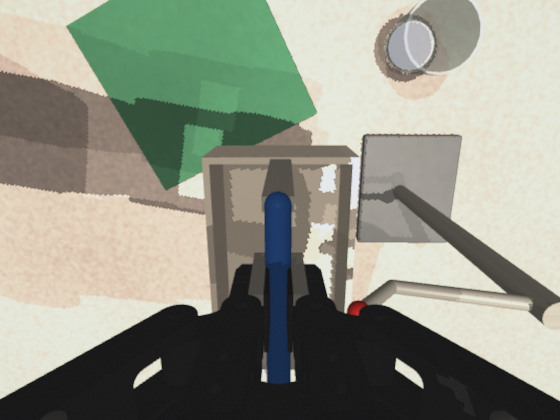

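View pics/c27.png

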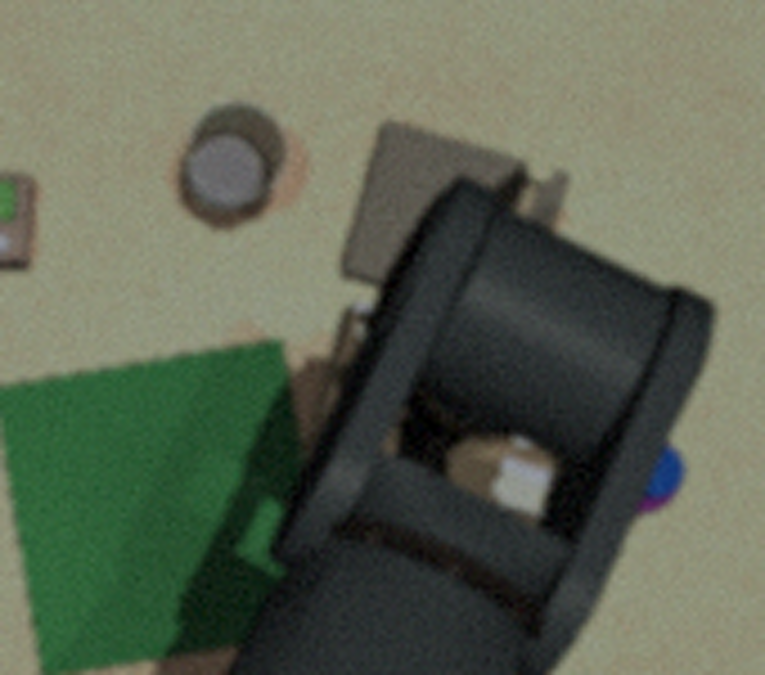

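```bash
python3 - <<'E'
from h import *
np.set_printoptions(precision=1,suppress=True)
d=load('w27')
bend=atz(d,396,288,236);ball=atz(d,357,309,262);post=atz(d,550,305,265);pb=atz(d,398,189,10)
print(bend,ball,post,pb)
h=np.array([.962,-.2735])
print('base edge yaw',[ (lambda v:np.arctan2(v[1],v[0]))(atz(d,*q,8)[:2]-atz(d,*p,8)[:2]) for p,q in [((363,135),(460,135)),((358,240),(454,241))]])
v=post-ball;print('yaw ball-post',np.arctan2(v[1],v[0]),np.linalg.norm(v[:2]))
for zz in (296,298): print('bar end',atz(d,278,197,zz))
s=read_state();x=R(s['tcp_rot'])[:,0];print(np.arctan2(x[1],x[0]),s['tcp_pos'])
E
```

```text
[ 631.8 -295.5  236. ] [ 605.5 -285.1  262. ] [ 698.6 -308.2  265. ] [ 701.4 -313.    10. ]
base edge yaw [np.float64(-0.28775178260971424), np.float64(-0.2986563909220027)]
yaw ball-post -0.2436455304632272 96.02284877720236
bar end [ 586.2 -207.6  296. ]
bar end [ 586.3 -207.1  298. ]
1.2830537761342748 [ 577.2 -242.1  284.2]
```

>>> arm_command(delta_pos=[[1, -0.3, 0], [2.4, -0.6, 0], [3.8, -1, 0], [5.2, -1.3, 0], [6.4, -1.6, 0], [6.4, -1.6, 0], [6.4, -1.6, -0.8], [6.4, -1.6, -1.6], [6.4, -1.6, -2.4], [6.4, -1.6, -3], [6.4, -1.6, -3], [6.4, -1.6, -3]], dr=[[0, 0, 0], [0, 0, 0], [0, 0, 0], [0, 0, 0], [0, 0, 0], [0, 0, 0], [0, 0, 0], [0, 0, 0], [0, 0, 0], [0, 0, 0], [0, 0, 0], [0, 0, 0]])

```text
time: 60.22
tcp_pos: [641.9, -257.7, 254.6]
tcp_rot: [2.516, 1.881, 0.0]
ft_force: [-0.3, 0.5, -2.2]
gripper_width: 6.5
```

```bash
python3 look.py 28 290 150
```

```text
60.225 [ 641.91896924 -257.68235574  254.59786424] [-0.31306492  0.5358112  -2.23462747] [ 0.08146643 -0.02582886  0.01496255] 6.519427741547416
```

View pics/o28.png

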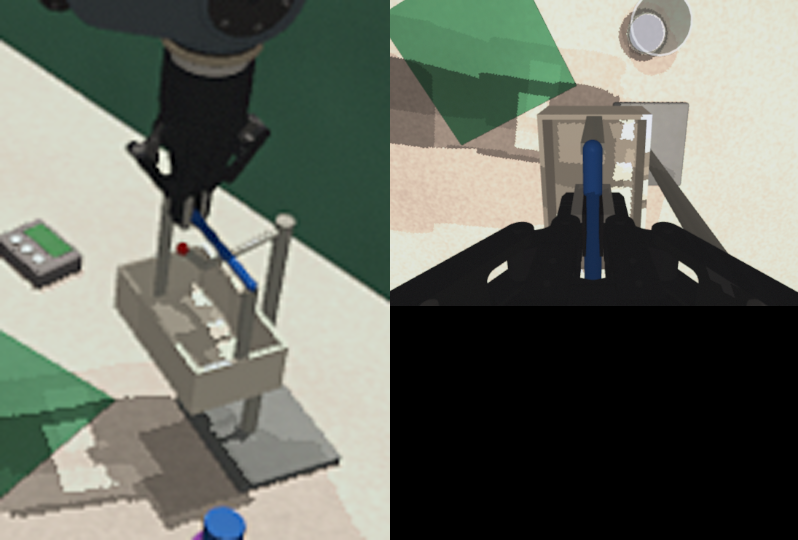

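View pics/w28.png

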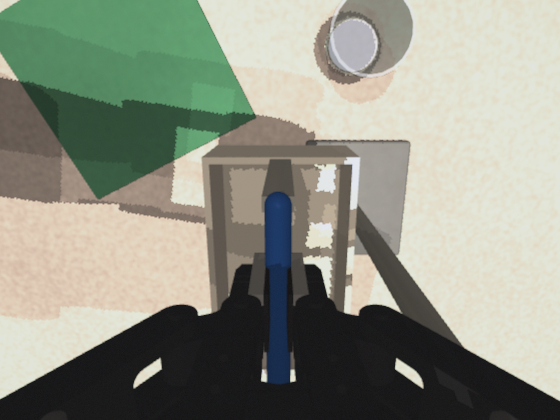

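>>> arm_command(delta_pos=[[0, 0, -0.5], [0, 0, -1], [0, 0, -1.5], [0, 0, -2], [0, 0, -2.3], [0, 0, -2.3]], dr=[[0, 0, 0], [0, 0, 0], [0, 0, 0], [0, 0, 0], [0, 0, 0], [0, 0, 0]])

```text
time: 61.08
tcp_pos: [642.2, -257.8, 231.6]
tcp_rot: [2.515, 1.88, 0.001]
ft_force: [2.8, -1.3, -0.8]
gripper_width: 6.7
```

```bash
python3 look.py 29 290 150
```

```text
61.075 [ 642.17794426 -257.78204516  231.57231622] [ 2.80478785 -1.26923414 -0.78588632] [-0.11200165 -0.35134918  0.08795709] 6.6711892909658
```

View pics/o29.png

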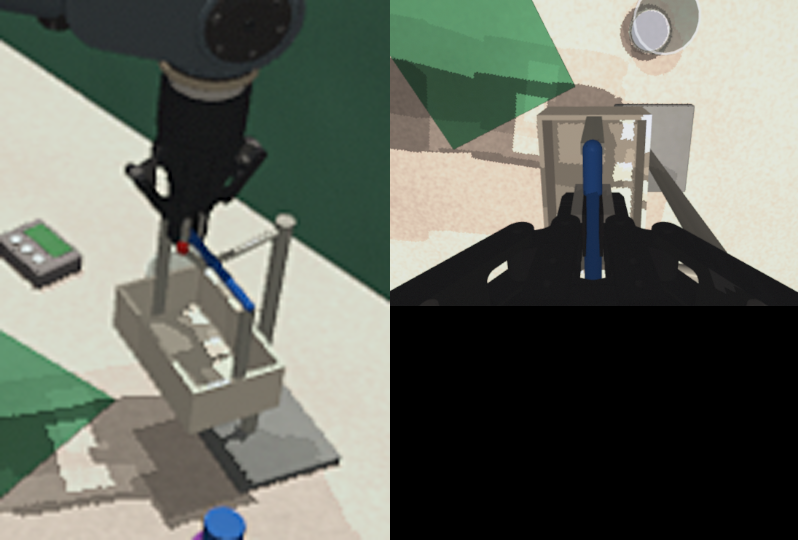

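>>> arm_command(delta_pos=[[0.15, -0.04, 0], [0.25, -0.07, -0.1], [0.25, -0.07, -0.2], [0.25, -0.07, -0.2]], dr=[[0, 0, 0], [0, 0, 0], [0, 0, 0], [0, 0, 0]])

```text
time: 61.68
tcp_pos: [644.3, -258.2, 229.5]
tcp_rot: [-2.516, -1.881, -0.0]
ft_force: [-1.4, 2.0, 1.1]
gripper_width: 6.8
```

>>> arm_command(delta_pos=[[0, 0, 0], [0, 0, 0], [0, 0, 0], [0, 0, 0], [0, 0, 0], [0, 0, 0]], dr=[[0, 0, 0], [0, 0, 0], [0, 0, 0], [0, 0, 0], [0, 0, 0], [0, 0, 0]], grip=0.4)

```text
time: 62.42
tcp_pos: [644.3, -258.3, 229.3]
tcp_rot: [-2.516, -1.881, 0.0]
ft_force: [-0.2, -0.2, 1.5]
gripper_width: 34.2
```

```bash
python3 look.py 30 290 150
```

```text
62.425 [ 644.31153429 -258.3324605   229.28151965] [-0.22135545 -0.17069458  1.48304962] [ 0.02537781 -0.04771024  0.01058798] 34.15755961781929
```

View pics/o30.png

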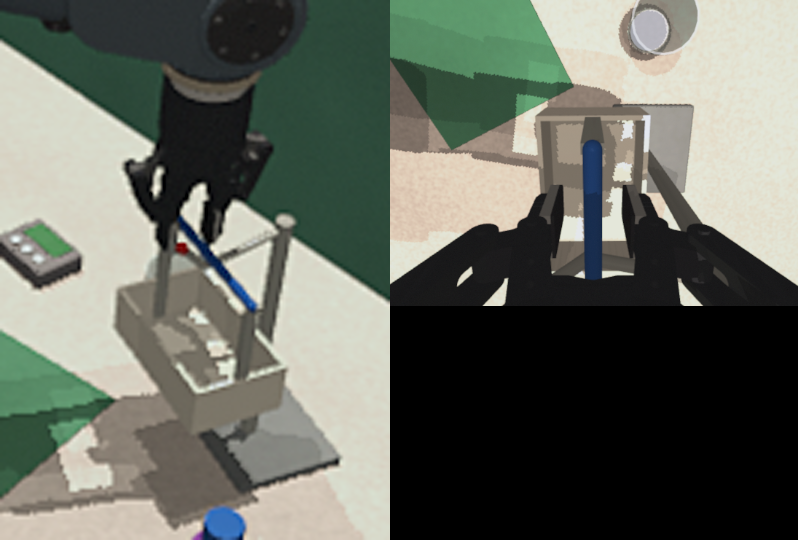

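>>> arm_command(delta_pos=[[0, 0, 0.5], [0, 0, 1.2], [0, 0, 2.2], [0, 0, 3.5], [0, 0, 5], [0, 0, 7], [0, 0, 10], [-2, 1, 12], [-6, 3, 14], [-10, 6, 14], [-14, 12, 14], [-16, 18, 14], [-16, 22, 14], [-16, 22, 14], [-16, 22, 14]], dr=[[0, 0, 0], [0, 0, 0], [0, 0, 0], [0, 0, 0], [0, 0, 0], [0, 0, 0], [0, 0, 0], [0, 0, 0], [0, 0, 0], [0, 0, 0], [0, 0, 0], [0, 0, 0], [0, 0, 0], [0, 0, 0], [0, 0, 0]])

```text
time: 64.4
tcp_pos: [484.5, -38.6, 369.9]
tcp_rot: [2.515, 1.881, 0.001]
ft_force: [-0.3, 0.2, 0.1]
gripper_width: 34.0
```

```bash
python3 look.py 31 290 150; python3 -c "
from h import *
snap('top','t31');crop('t31',170,110,450,280,2.8,'c31');crop('s31',150,80,420,380,2,'d31')"
```

```text
64.4 [484.4918709  -38.62651369 369.89266644] [-0.27301271  0.16930438  0.06114335] [0.02957832 0.02798056 0.04292095] 33.996059711647604
```

View pics/d31.png

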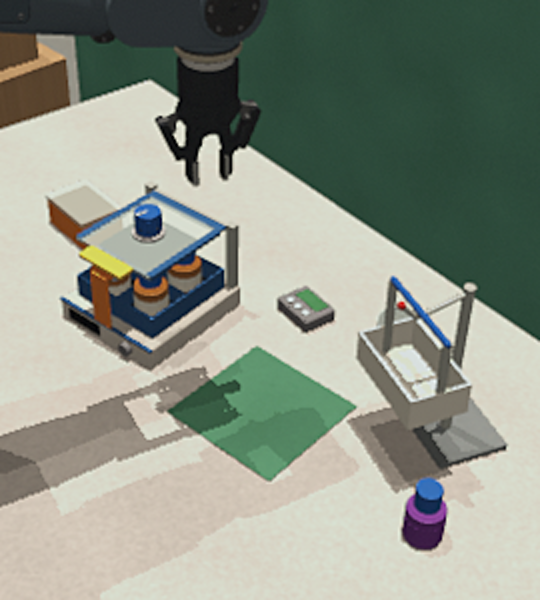

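View pics/c31.png

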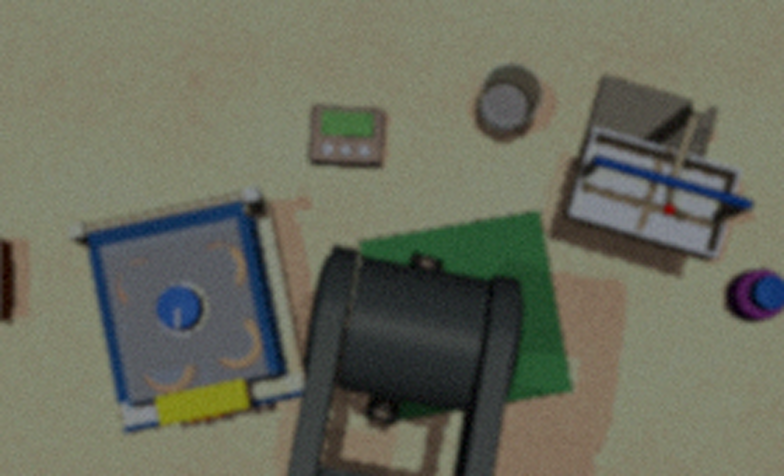

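View pics/o31.png

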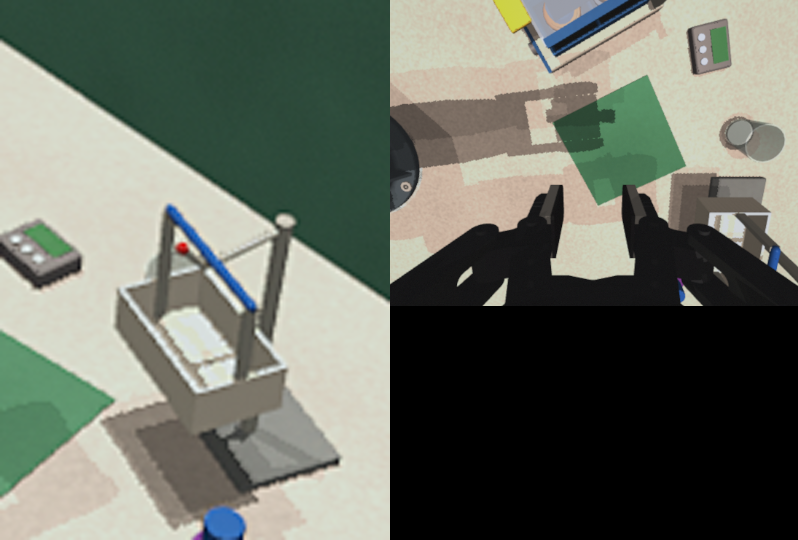

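```bash
python3 - <<'E'
from h import *
np.set_printoptions(precision=1,suppress=True)
T=load('t31');S=load('s31')
f=lambda x,y:cp(170,110,2.8,x,y); g=lambda x,y:cp(290,150,3,x,y)
A=tri([(T,*f(591,161)),(S,*g(171,209))]);B=tri([(T,*f(748,204)),(S,*g(253,306))]);print(A,B,(A[0]+B[0])/2)
a=atz(T,*f(591,161),244);b=atz(T,*f(748,204),244);print(a,b,(a+b)/2,np.arctan2((a-b)[1],(a-b)[0])-np.pi/2)
# lid check: project expected tab corners
yaw=.218;x=np.array([np.cos(yaw),np.sin(yaw),0]);y=np.array([-x[1],x[0],0]);H=np.array([611.3,188.2,152.])
im=cv2.imread('pics/s31.png');
for th,c in ((0,(0,0,255)),(0.08,(255,0,255))):
    u=-x*np.cos(th)+np.array([0,0,np.sin(th)]);n=x*np.sin(th)+np.array([0,0,np.cos(th)])
    p=[proj(S,H+u*r+y*w+n*4) for r,w in((175,45),(205,45),(205,-45),(175,-45))]
    im=cv2.polylines(cv2.resize(im,None,fx=6,fy=6,interpolation=cv2.INTER_CUBIC) if c[0]==0 else im,[np.int32(np.array(p)*6+3)],True,c,1)
cv2.imwrite('pics/lid.png',im[80*6:80*6+100*6+360,170*6:170*6+790][200:800])
E
```

```text
(array([ 656.7, -221.7,  240.9]), [array([ 0.9, -1.1]), array([-1.3,  0.2])]) (array([ 615.7, -363. ,  246. ]), [array([ 0.5, -0.6]), array([-0.8,  0.1])]) [ 636.2 -292.3  243.5]
[ 653.4 -218.8  244. ] [ 614.5 -362.3  244. ] [ 634.  -290.5  244. ] -0.2648119893598566
```

View pics/lid.png

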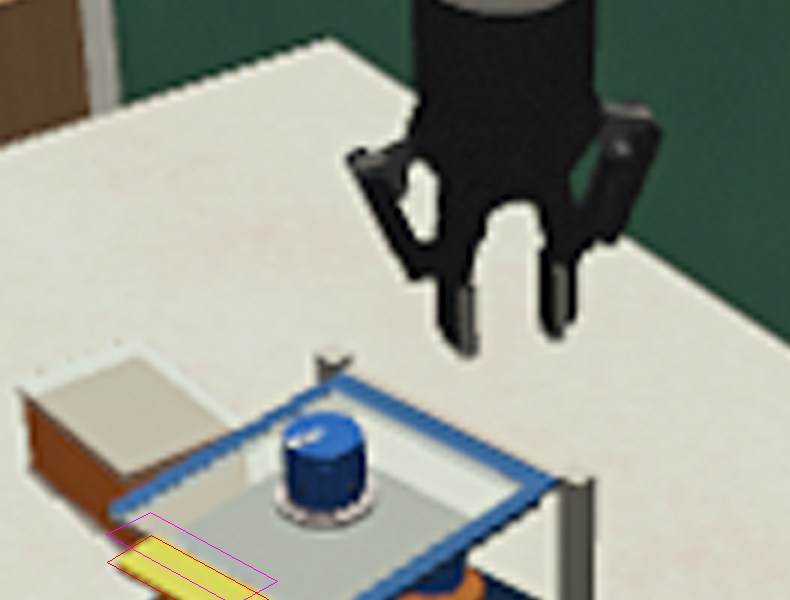

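```bash
python3 -c "
from plant import *
print(close_job())"
```

```text
the job is handed in; nothing more can be done
None
```

The whole job is done and handed in at about 64 s of the 210 s allowed.

- **Jars:** all four were on the mat. Each now stands upright in its own compartment. The purple jar was left alone.
- **Lid:** it snapped shut, with the force during the press peaking at about 24 N. At the end, the tab in the side image matched the shut position.
- **Knob:** the white line went from about 1.2 rad to about 3.35 rad. That fits the screw at its stop (2.6) plus one click (0.7).
- **Carrier:** it hangs on the hook with the middle of its bar within about 5 mm of where I measured the seat. It stayed roughly level after release.
- **Bystanders:** the timer and beaker look unmoved in the last top image, and the tip box in the last side image.

One check was less clear. The torque readings while turning were noisy: there was a weak drop near 1.75 rad of turn and a clear peak of 0.37 N m near 2.25 rad. From torque alone it could be one click or two, and the white line says one. Either is within the limit.

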